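# Put the drill's flat pack on charge

## Task

The drill's battery pack is flat: put it on charge. Squeeze in the two clips on the pack's sides and keep both squeezed while you draw the pack straight up out of the drill's handle without yanking, then push it gently down into the charger's well (feel for the well, for the charger stands loose in its tray) until its base sits flush on the charger. Let go so that both clips spring back out, and leave it there with everything else on the bench undisturbed.

Things in the scene. Friction and masses are not known exactly. Their poses are not given: they have to be found in the camera images.
- pack: Black 12 V battery pack, 0.18 to 0.28 kg, at first home in the drill's handle. Base block 52 (x from -20 to +32 mm) by 48 (y) by 38 mm high, a stem under it. Origin: underside of the base, on the line through the two clips; z up, y to the left clip, x to the narrow part of the stem. Pull or push it with 25 N at most, and pull only with both clips fully in. 10 N of drag in a socket is normal.
- stem_tip (a point): Foot of the pack's stem, 48 mm under the pack's origin. The stem is T-shaped in plan: a wide part 34 mm (y) by 22 mm (x from -12 to +10), and a narrow part 20 mm (y) going on to x = +27; its lowest 5 mm taper in by 2.5 mm all round. It goes into a socket only with its narrow part to the socket's narrow side.
- clip_left (a joint): How far the left (+y) clip is pushed in, m: 0 sprung out, 0.0034 flush. A grey ribbed tab 12 mm wide (x from -6 to +6), 15 to 35 mm above the base's underside, standing 3.4 mm out of the side: 55 mm over both tabs, 48 mm when flush. 8 N starts it, 16 N pushes it flush. Its hook (9 to 18 mm down the stem) leaves the socket's lip at 2.8 mm in and springs back under the lip within 1.5 mm of home.
- clip_right (a joint): The same for the right (-y) clip, pushed towards +y.
- drill: Compact grey drill-driver on its head in a plywood cradle (158 by 90 mm) fixed to the bench: barrel level, 51 mm up, nose to its +x, handle straight up. Origin on the bench under the handle socket.
- drill_socket (a point): Middle of the handle's upward-facing mouth, 186 mm above the bench, where the pack's origin lies when home; handle end 51 by 46 mm; axes as the pack's.
- tray: Plywood tray (137 by 122 mm, 18 mm high) fixed to the bench; in it the grey charger (105 by 90 mm, flat top 78 mm above the bench) stands loose. Origin on the bench, under the middle of the well if the charger stood centred. The charger cannot turn but stands up to 7 mm off centre in x and in y of the tray, slides if pushed sideways with over 8 N, and its own place is not measured.
- well_nominal (a point): Where the pack's origin would be when home, were the charger centred in its tray: 78 mm above the bench; the real place is up to 7 mm off in x and y, at the same height. Axes as the pack's when home (x to the narrow side and cable stub). The well is T-shaped, 50 mm deep, 0.8 mm wider than the stem all round; the tapered tip slides in from up to 3 mm off; farther off it lands on the flat top.
- screwdriver: Black-handled screwdriver, 190 mm, lying along x between drill and charger.
- tape: Roll of paper tape lying flat, 80 mm across, 36 mm high.
- staples: Cardboard box of staples, 110 by 65 by 42 mm.
- pliers: Canvas pliers lying flat, about 190 mm long.
- jar: Small clear jar with a metal lid, 64 mm across, 75 mm high.
- glue: White glue bottle, 60 mm across, 150 mm high.
- hammer: Hammer with a wooden handle, 260 mm long, lying flat.
- stapler: Green pneumatic stapler lying on its side, about 230 by 170 mm, 52 mm high.
Not all that is in view belongs to the job. What is shaped like the tray but green or pink is not meant.

How it is judged:
By the outcome, as a careful person would: the job done as asked, in the order asked, and still so for the second after the job is handed in, with the robot touching nothing.
It also fails if it takes over 58 s, if anything falls off the work surface, if the arm or the gripper's body presses on something with over 40 N, if the wrist force passes 120 N, or if a joint passes its speed limit or range.

## Robot

A 7-joint arm with a two-finger parallel gripper is mounted at the origin on the work surface. World frame = base frame: x ahead of the robot, y to its left, z up, the work surface at z = 0. Lengths are in m, angles in rad, forces in N, time in s.
With the tool pointing down it reaches from about 0.35 to 0.9 m from the base axis. Payload 8.1 kg.
Tool frame: the origin (TCP) lies at the very end of the fingers, on their centre line; the grasp point (between the pads) lies 19 mm behind it; z points along the fingers, y is the direction in which the jaws open and shut (so a half turn about z gives the same grasp; the last joint's range is limited). The gripper opens to 92 mm and grips with 3 to 60 N. Pads are 19 mm wide; open, the fingers measure 130 mm over their backs; the gripper's body (75 mm by 190 mm) begins 47 mm behind the grasp point.
Start: joints at [-1.407, 0.434, 0.025, 1.573, -0.012, 1.134, -0.075], TCP at [0.165, 0.603, 0.203] pointing down, gripper open.
Joint ranges: [-2.62, 2.62], [-0.44, 2.09], [-1.27, 1.32], [0.08, 2.57], [-1.32, 4.46], [0.12, 2], [-2.74, 2.74]. Speed limits (rad/s): [2.22, 2.22, 3.01, 3.01, 3.14, 3.14, 3.14].

## Interface

Orientations are given as a rotation vector (axis times angle).
In Python, from cell import observe, get_image, sign_off gives the robot as it stands.
- The arm moves only by the tool arm_command, never from a script. Its argument "deltas" is a list of rows, each an object with "xyz": the shift along the tool's x, y, z in cm, a list of three; "turn": the turn about the tool's z in degrees; "jaw": the closure in counts, from 0 (fully open) to 255 (shut). A call has 1 to 5 rows; each row is the pose to reach, as a shift and turn from the pose measured when the call began, along the tool's axes at that moment; what a row does not reach only later rows make up. A row lasts 1/12 s, in which the tool goes at most 41.7 mm and 7.16 degrees, less where a joint would pass 70% of its speed; a pose out of reach is approached as far as the arm can. A call with a gripper value outside its range is refused whole. The fingers move at their own pace and stop on an object; "force" is the grip in N (left out, the last holds). Time passes only in rows, so rows that repeat a pose let the fingers close. It gives the time, the measured TCP pose, the force and the opening at its end, in the units of the state.
- observe(): the state, without advancing time (a new reading comes with each control period).
- get_image(name): name is "scene" or "top"; returns a dict with "frame" (480x640x3 uint8, red, green, blue), "depth" (480x640 float32, m along the optical axis (not along the pixel's ray), 0 where there is no reading), "camera_matrix" (3x3 intrinsics, pixels), "distortion" ([k1, k2, p1, p2, k3] as OpenCV has them; the pictures are not rectified), "cam_to_world" (4x4, takes a point from camera to world coordinates). Camera axes: x right, y up, looking along -z (the intrinsics and any distortion apply to the point x, -y, -z); pixel columns grow to the right and rows downward; lengths in m; the calibration is good to about 2 mm. A picture is of the moment at which its call begins.
- sign_off(): hands the job in, once; it reports no verdict.
The state is a dict: "clock": time; "joints": joint angles; "dq": joint speeds; "joint_efforts": joint torques, N m; "position": TCP position; "ee_rot": TCP orientation; "force": force on the tool from outside, world axes, zero at the start; "ft_torque": the same for the moment, N m; "width": opening from 0.0 (shut) to 1.0 (fully open).
Only numpy, scipy, OpenCV 4.12 (cv2) and the standard library are available. Lean on these libraries where they do the work, as an engineer would, in place of code of your own. Each camera call takes 0.05 s, during which the arm holds its last target.

## Working session

There is one attempt and no reset: what is moved stays moved. The work goes in short steps, Python scripts to look and compute and a tool call to move; the robot and the scene stay as the last step left them, time stands still between calls to the robot, and variables do not carry over. Pictures are saved under pics/ and viewed, and the job is handed in when it is done.

Besides the shell and the picture viewer there is one more tool, called after "Request:" as a command line: name --argument value ..., lists and objects as JSON in quotes. arm_command: Moves the arm, as the interface text tells. Its arguments: {"type":"object","properties":{"deltas":{"type":"array","items":{"type":"object","properties":{"xyz":{"type":"array","items":{"type":"number"}},"turn":{"type":"number"},"jaw":{"type":"number"}}}},"force":{"type":"number"}},"required":["deltas"]}

```bash
mkdir -p pics; ls; cat > h.py <<'E'
import numpy as np, cv2
from cell import observe,get_image
def snap(name,tag):
    d=get_image(name); np.savez(f'pics/{tag}.npz',**d)
    cv2.imwrite(f'pics/{tag}.png',d['frame'][:,:,::-1]); return d
def load(tag): return dict(np.load(f'pics/{tag}.npz'))
def px2w(d,u,v,depth=None,z=None):
    K=d['camera_matrix'];D=d['distortion'];T=d['cam_to_world']
    p=cv2.undistortPoints(np.array([[[u,v]]],float),K,D)[0,0]
    r=np.array([p[0],-p[1],-1.]); 
    if z is None:
        if depth is None: depth=d['depth'][int(round(v)),int(round(u))]
        return T[:3,:3]@(r*depth)+T[:3,3]
    w=T[:3,:3]@r; s=(z-T[2,3])/w[2]; return T[:3,3]+s*w
def cloud(d):
    h,w=d['depth'].shape
    uv=np.stack(np.meshgrid(np.arange(w),np.arange(h)),-1).reshape(-1,1,2).astype(float)
    p=cv2.undistortPoints(uv,d['camera_matrix'],d['distortion'])[:,0]
    z=d['depth'].reshape(-1,1)
    c=np.hstack([p[:,:1]*z,-p[:,1:]*z,-z])
    T=d['cam_to_world']; w_=c@T[:3,:3].T+T[:3,3]
    w_[z[:,0]==0]=np.nan
    return w_.reshape(h,w,3)
def crop(d,x0,y0,x1,y1,s,fn):
    cv2.imwrite(fn,cv2.resize(d['frame'][y0:y1,x0:x1,::-1],None,fx=s,fy=s,interpolation=cv2.INTER_CUBIC))
E
python3 - <<'E'
from h import *
for n in('scene','top'):
    d=snap(n,n+'0'); print(d['camera_matrix'],d['distortion'],d['cam_to_world'])
print(observe())
E
```

```text
pics
[[601.98197952   0.         310.33379895]
 [  0.         601.98197952 243.58913051]
 [  0.           0.           1.        ]] [0.04264583 0.         0.         0.         0.        ] [[-0.81967993 -0.38212359  0.42673923  1.17916081]
 [ 0.57264297 -0.56524276  0.59378502  0.89301263]
 [ 0.014312    0.73108289  0.68213853  1.1043202 ]
 [ 0.          0.          0.          1.        ]]
[[481.28449658   0.         314.00200801]
 [  0.         481.28449658 233.71621123]
 [  0.           0.           1.        ]] [-0.09531565  0.          0.          0.          0.        ] [[ 1.66664280e-02  9.97038444e-01 -7.50770996e-02  4.62647594e-01]
 [-9.99859269e-01  1.67632474e-02  6.59583706e-04  1.60355324e-02]
 [ 1.91616631e-03  7.50555410e-02  9.97177514e-01  1.41147471e+00]
 [ 0.00000000e+00  0.00000000e+00  0.00000000e+00  1.00000000e+00]]
{'clock': 0.1, 'joints': array([-1.40658853,  0.43514133,  0.02496856,  1.57400108, -0.01162244,
        1.13402386, -0.07510334]), 'dq': array([ 0.00035371, -0.00137665,  0.00108261, -0.00391542,  0.00213174,
       -0.00100835,  0.00145012]), 'joint_efforts': array([ 2.25445103e-03, -6.69124389e+01,  9.87186246e-01, -3.15151227e+01,
       -6.07387698e-02,  3.73801624e-02,  6.32361866e-05]), 'position': array([0.16469561, 0.60239121, 0.20233281]), 'ee_rot': array([-4.17968413e-01, -3.11357973e+00,  2.24002137e-03]), 'force': array([0.67956697, 0.17985665, 0.92130355]), 'ft_torque': array([ 0.03329569, -0.0248679 ,  0.00327483]), 'width': 1.0030871279065587}
```

View pics/scene0.png

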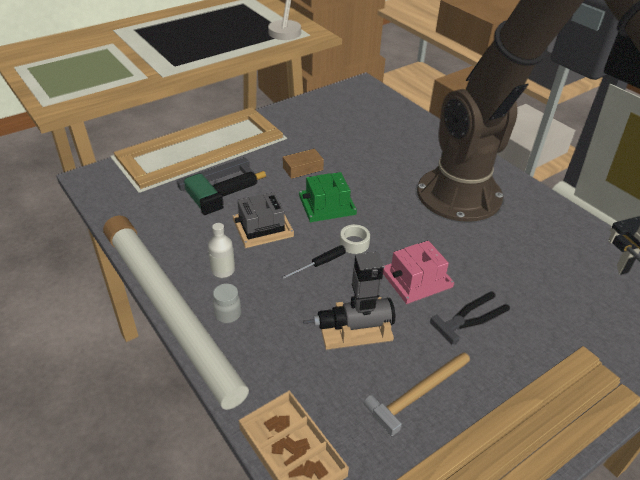

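View pics/top0.png

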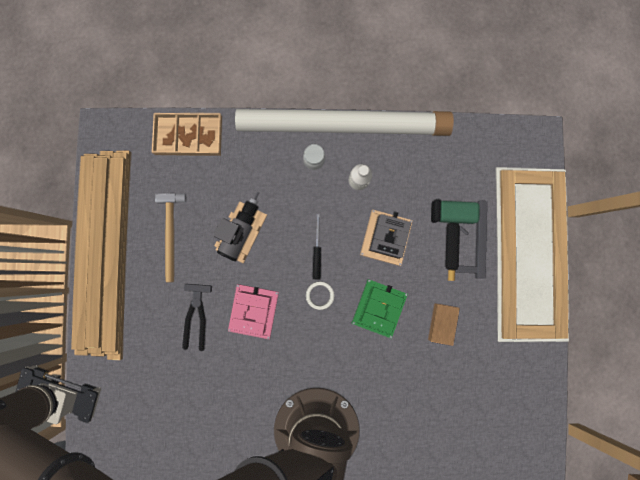

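The top view shows the drill near (240,230) px, nose up-right. The tray with the grey charger is near (388,237), and green and pink decoys are also in view.

```bash
python3 - <<'E'
from h import *
d=load('top0'); crop(d,200,180,280,270,8,'pics/t_drill.png') ; crop(d,350,200,425,270,8,'pics/t_chg.png')
s=load('scene0'); crop(s,300,240,410,350,6,'pics/s_drill.png'); crop(s,220,180,310,250,8,'pics/s_chg.png')
for dd,reg,zr in((d,(200,180,280,275),(.19,.24)),(d,(350,200,425,270),(.06,.09))):
    c=cloud(dd);x0,y0,x1,y1=reg; c=c[y0:y1,x0:x1].reshape(-1,3)
    m=(c[:,2]>zr[0])&(c[:,2]<zr[1]); p=c[m]
    print(m.sum(),np.median(p,0),p.min(0),p.max(0)); print(cv2.minAreaRect(p[:,:2].astype(np.float32)*1000))
    print(np.histogram(c[:,2],bins=np.arange(0,.25,.01)))
E
```

```text
447 [0.55544649 0.23212944 0.22334834] [0.52534704 0.20369358 0.19212905] [0.5878921  0.26581906 0.23061547]
((556.9606323242188, 235.09576416015625), (55.64834213256836, 51.272926330566406), 64.61253356933594)
(array([2186,  278,    6,    9,   51,  217,  300,  384,  107,    8,   11,
         11,    0,    6,   15,   13,   13,   12,   10,   11,   12,   55,
        367,    2]), array([0.  , 0.01, 0.02, 0.03, 0.04, 0.05, 0.06, 0.07, 0.08, 0.09, 0.1 ,
       0.11, 0.12, 0.13, 0.14, 0.15, 0.16, 0.17, 0.18, 0.19, 0.2 , 0.21,
       0.22, 0.23, 0.24]))
1105 [ 0.56388592 -0.19886845  0.07685629] [ 0.50223424 -0.25375267  0.06017392] [ 0.62284075 -0.14306767  0.08619258]
((563.2411499023438, -199.18594360351562), (91.26428985595703, 106.58834075927734), 75.74153137207031)
(array([1487,  341,  154,   40,   47,   60,   40,  911,  154,    0,    0,
          0,    0,    0,    0,    0,    0,    0,    0,    0,    0,    0,
          0,    0]), array([0.  , 0.01, 0.02, 0.03, 0.04, 0.05, 0.06, 0.07, 0.08, 0.09, 0.1 ,
       0.11, 0.12, 0.13, 0.14, 0.15, 0.16, 0.17, 0.18, 0.19, 0.2 , 0.21,
       0.22, 0.23, 0.24]))
```

View pics/t_drill.png

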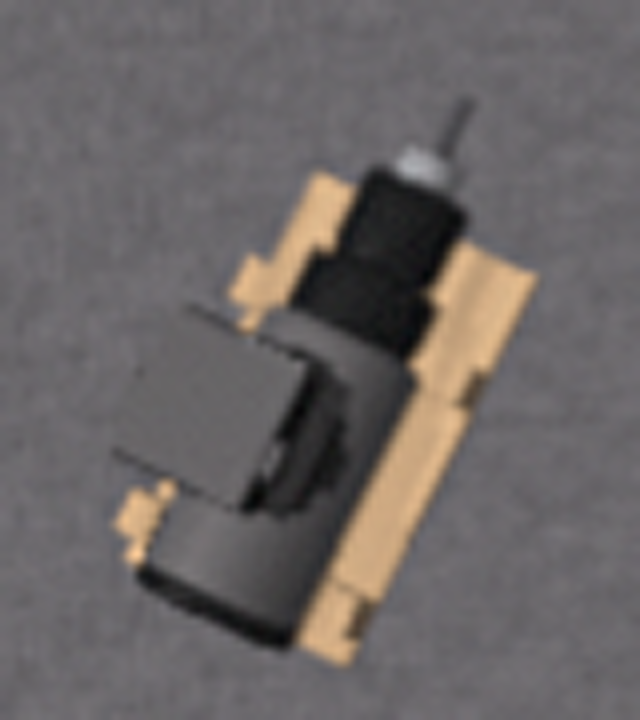

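View pics/t_chg.png

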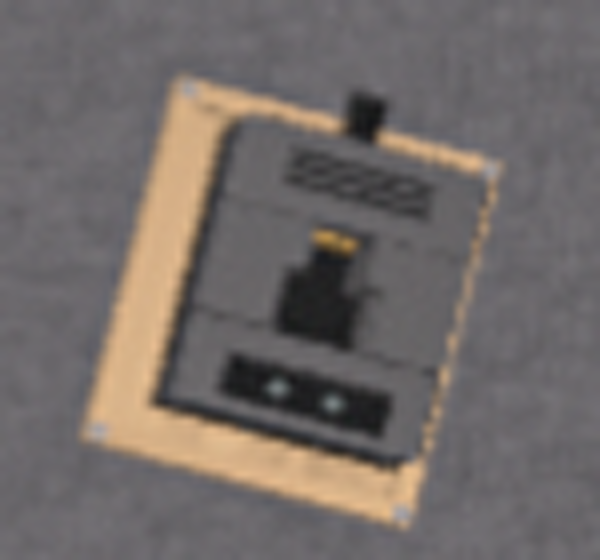

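View pics/s_drill.png

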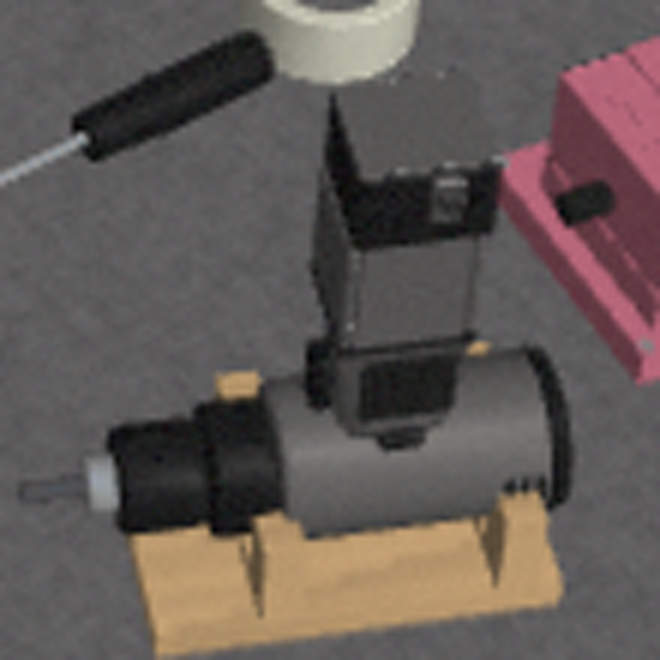

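View pics/s_chg.png

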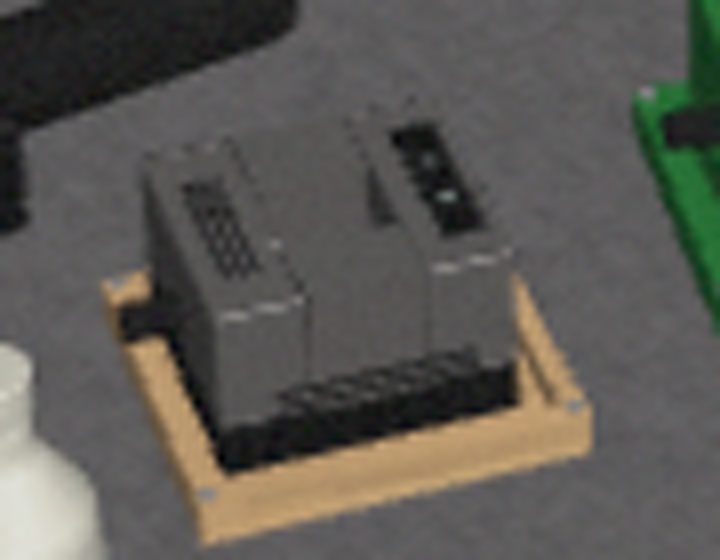

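```bash
cat > chg.py <<'E'
from h import *
np.set_printoptions(linewidth=250,suppress=True,precision=4)
for tag,reg in(('top0',(372,212,412,262)),):
    d=load(tag);c=cloud(d);x0,y0,x1,y1=reg
    for v in range(y0,y1): print(v,' '.join('%3d'%round(1000*z) if z==z else ' --' for z in c[v,x0:x1,2]))
E
python3 chg.py
python3 - <<'E'
from h import *
s=load('scene0');c=cloud(s)
for v in range(190,232): print(v,' '.join('%3d'%round(1000*z) if z==z else ' --' for z in c[v,236:290,2]))
E
```

```text
212  21  18  15  17  20  14  18  15  20  13  21  12   0   0  -1   0   0  -2  -1   2  -1  47  47  53  55  49  -5  -1  -1   0   2  -1  -1  -4   1  -2  -2   2  -1  -1
213  22  20   6   6  11  12  18  19  18  16  16  16  12  16  12   0  -1  -1  -1  -3  -2  49  53  51  51  53  -2  -2  -7  -1   0  -5   2  -3  -3  -1  -5   0  -2   0
214  17  20   5   5   5   2  -1  12  74  79  74  78  67  12  18  16  13  17  16  -1   0  54  47  49  53  44   1  -3  -2   3  -2  -2  -6   0  -7  -2   1   3  -1   1
215  16   7   9   6  11   8  34  64  74  76  80  75  82  80  76  79  20  17  15  22  19  51  53  48  53  47  -4   0  -2   1  -1   0   3   0  -8  -4   5  -5   3  -5
216  21  10   9   9   5  21  42  71  81  74  79  74  77  76  75  78  73  77  80  79  49  49  48  55  53  16  16  -3   3   0  -4  -2   0  -8   1  -7   3  -1   1  -1
217  15   9   4   7   8  22  52  78  80  77  76  81  79  79  76  72  77  77  71  74  74  73  80  74  46  12  18  16  16  18   0   0  -3   2  -1  -7  -1  -5  -4  -2
218  18   7   5   5  11  31  58  75  71  74  69  77  73  74  79  77  77  75  79  74  79  76  75  75  73  74  81  11 
[... 15639 characters left out ...]
  24  20  23  17  14   6   7   6  12  16
229  -3  10  11  20  14  16   8   3  21  28  36  45  51  46  47  41  39  45  39  38  39  36  35  35  37  33  31  36  31  30  25  32  29  28  28  23  27  27  21  24  19  22  21  20  14  17  16  16  18   7   9   8   7  15
230   3   4   5  15  18  22  18   9  15  22  30  44  41  43  39  40  37  35  38  35  30  34  34  27  31  27  31  30  24  26  27  23  23  22  24  17  22  16  21  18  20  13  15  17  15  15  14  10  12   9   9   6   2  16
231  -4   2   2  10  24  22  18   9  10  22  25  32  42  39  33  39  33  37  30  34  31  29  33  30  31  24  23  26  26  22  23  18  15  21  22  16  18  19  23  17  16  15  14   9   6  10  12   4   6  16  15  15  18  18
```

```bash
cat > fit.py <<'E'
from h import *
from scipy.optimize import differential_evolution as DE
from matplotlib.path import Path as _P
E
cat > fit.py <<'E'
from h import *
from scipy.optimize import differential_evolution as DE
W=.0008
T=np.array([[-.012-W,-.017-W],[.010+W,-.017-W],[.010+W,-.010-W],[.027+W,-.010-W],[.027+W,.010+W],[.010+W,.010+W],[.010+W,.017+W],[-.012-W,.017+W]])
B=np.array([[-.02,-.024],[.032,-.024],[.032,.024],[-.02,.024]])
def proj(d,P):
    M=np.linalg.inv(d['cam_to_world']); c=P@M[:3,:3].T+M[:3,3]; c=c*[1,-1,-1]
    return cv2.projectPoints(c,np.zeros(3),np.zeros(3),d['camera_matrix'],d['distortion'])[0][:,0]
S=8
def mask(d,poly,x,y,yaw,z,reg):
    x0,y0,x1,y1=reg; R=np.array([[np.cos(yaw),-np.sin(yaw)],[np.sin(yaw),np.cos(yaw)]])
    p=poly@R.T+[x,y]; p=np.c_[p,np.full(len(p),z)]
    uv=(proj(d,p)-[x0-.5,y0-.5])*S-.5
    m=np.zeros(((y1-y0)*S,(x1-x0)*S),np.uint8)
    cv2.fillPoly(m,[np.round(uv*16).astype(np.int32)],255,shift=4)
    return cv2.resize(m,(x1-x0,y1-y0),interpolation=cv2.INTER_AREA)/255.
def fit(d,poly,z,reg,obs,x,y,yaw,dy,ww=.02):
    x0,y0,x1,y1=reg; o=obs[y0:y1,x0:x1].astype(float)
    f=lambda q:np.abs(mask(d,poly,q[0],q[1],q[2],z,reg)-o).sum()
    r=DE(f,[(x-ww,x+ww),(y-ww,y+ww),(yaw-dy,yaw+dy)],seed=1,maxiter=60,popsize=12,tol=1e-6)
    return r.x,r.fun,o.sum()
E
cat > run.py <<'E'
from fit import *
r=np.radians
t=load('top0');s=load('scene0');ct=cloud(t);cs=cloud(s)
def sh(n,a): print(n,a[0][:2]*1000,np.degrees(a[0][2]),a[1],a[2])
sh('pack top',fit(t,B,.224,(200,190,250,260),ct[:,:,2]>.2,.556,.235,r(-25),r(8)))
sh('pack scn',fit(s,B,.224,(340,245,400,268),cs[:,:,2]>.2195,.556,.235,r(-25),r(8)))
reg=(380,224,400,248)
for th in(.070,.073): sh('well top',fit(t,T,.078,reg,ct[:,:,2]<th,.563,-.2,r(-14.3),r(4)))
reg=(252,199,272,211)
for th in(.070,.073): sh('well scn',fit(s,T,.078,reg,cs[:,:,2]<th,.563,-.2,r(-14.3),r(4)))
C=np.array([[-.0525,-.045],[.0525,-.045],[.0525,.045],[-.0525,.045]])
sh('chg top',fit(t,C,.078,(362,205,416,266),ct[:,:,2]>.070,.563,-.2,r(-14.3),r(4)))
sh('chg scn',fit(s,C,.078,(232,188,290,214),(cs[:,:,2]>.073)|((cs[:,:,2]>.03)&(np.hypot(cs[:,:,0]-.563,cs[:,:,1]+.2)<.03)),.563,-.2,r(-14.3),r(4)))
E
python3 run.py
```

```text
pack top [550.83111485 236.0998928 ] -25.008907324113636 44.9843137254902 436.0
pack scn [552.09268902 239.63165426] -25.730666387182414 17.619607843137253 376.0
well top [ 554.98855628 -196.88972031] -14.377597766354976 16.04705882352941 147.0
well top [ 555.08983518 -196.70752576] -15.950898194435343 41.99215686274509 179.0
well scn [ 556.7298017  -196.85241429] -10.306427792587982 37.431372549019606 72.0
well scn [ 556.0335327  -195.53971009] -14.850898607525771 29.6078431372549 85.0
chg top [ 562.51257561 -198.63076178] -14.153997392213443 190.84313725490193 1065.0
chg scn [ 562.97372258 -197.79078714] -14.690305020404864 38.29019607843138 731.0
```

```bash
cat > run2.py <<'E'
from fit import *
r=np.radians
t=load('top0');s=load('scene0');ct=cloud(t);cs=cloud(s)
def sh(n,a): print(n,a[0][:2]*1000,np.degrees(a[0][2]),a[1],a[2])
for th in(.21,.215,.218):sh('pack top',fit(t,B,.224,(200,190,250,260),ct[:,:,2]>th,.556,.235,r(-25),r(8)))
for th in(.215,.218,.220):sh('pack scn',fit(s,B,.224,(340,245,400,275),cs[:,:,2]>th,.556,.235,r(-25),r(8)))
# cradle
C=np.array([[-.079,-.045],[.079,-.045],[.079,.045],[-.079,.045]])
print(np.nanmedian(ct[205:250,205:260,2]))
c=ct
for v in range(214,242): print(v,' '.join('%3d'%round(1000*z) if z==z else ' --' for z in c[v,208:246,2]))
E
python3 run2.py
```

```text
pack top [550.83969678 236.41497601] -25.01023541360785 34.77647058823529 424.0
pack top [551.15282907 236.76621329] -25.017310605185255 34.529411764705884 417.0
pack top [551.2812883  237.01564019] -24.802950828693483 30.61176470588235 406.0
pack scn [553.84576637 242.01980833] -26.113079884495257 77.83529411764707 482.0
pack scn [552.53439735 240.28695417] -25.384441413564605 55.23529411764706 451.0
pack scn [552.02246998 239.95674229] -26.051437510437985 43.380392156862754 425.0
0.05236055835686915
214  -4  -3   4  -2  -1   4   8  -9  -2   2  -5  -4  -4  -4   2  -3  -6  -2   4  -1  -3  -5  48  47  46  54  49  47  51  56  66  74  74  75  74  75  75  72
215  -2  -1  -1  -2   0  -3   4   1   3  -2  -5  -2  -1   3   0  -2   0  -2  -4  -6   2  53  51  48  51  51  55  49  51  65  66  69  66  72  76  76  71  75
216   3   1  -2   2  -2  -1   2  -5  -4  -2  -6  -4  -6  -2  -2  -3  -3   1  -3   0   0  53  55  52  47  52  51  48  54  65  70  71  76  73  72  74  80  76
217   1   3  -2   2   5   2  -4  -2  -6  -4  -4  -5  -3  -4   3  -2  -2  -4  -1  -3   0  -1  49  53  53  46  56  54  66  71  
[... 3074 characters left out ...]
 226 222 223 220 226 225 222  -- 217 205 166 152 133 110  98  83  76  74  65
238  -4   2   1  -1  -3   1   3   0  -2   1 223 227 224 226 224 219 220 224 230 221 223 220 223 223 222 223 219 206 170 157 145 116 105  85  81  67  70  62
239   2  -5  --  -4   2  -2  -4   0  -2  -2  -1   2 220 223 224 226 225 224 219 225 224 226 225 222 222 220 218 204 162 147 141 110  93  80  81  69  66  61
240  -3  -5  -6   0  -7   4   1  -4   0  -1   0  -2  12   7 217 224 225 224 225 226 222 227 225 220 217 202 193 172 157 143 119 108  80  81  68  68  66  59
241  -8  -3   6   4   1   6   2   0  -3  52  39  -2   9   9  64  70 221 225 223 227 229 220 221 222 210 199 180 162 156 141 112  97  71  69  68  66  64  60
```

```bash
cat > go.py <<'E'
import sys
from h import *
from scipy.spatial.transform import Rotation as Ro
def go(x,y,z,yaw):
    o=observe();R=Ro.from_rotvec(o['ee_rot']).as_matrix()
    ty=R[:,1]; cy=np.degrees(np.arctan2(-ty[0],ty[1]))
    d=R.T@(np.array([x,y,z])-o['position'])*100
    print('t',round(o['clock'],2),'pos',np.round(o['position']*1000,1),'yaw %.2f'%cy,'tilt',np.round(R[:2,2],4),'F',np.round(o['force'],1),'M',np.round(o['ft_torque'],2),'w %.4f'%(o['width']*92))
    print('delta cm',np.round(d,2),'turn %.2f'%(cy-yaw),'x/y_tool',np.round(R[:,0],4),np.round(R[:,1],4))
go(*map(float,sys.argv[1:]))
E
python3 go.py .5515 .238 .30 -25.2
```

```text
t 0.1 pos [164.7 602.4 202.3] yaw -15.29 tilt [-0.0003 -0.0014] F [0.7 0.2 0.9] M [ 0.03 -0.02  0.  ] w 92.2840
delta cm [-46.92 -24.96  -9.73] turn 9.91 x/y_tool [-9.646e-01  2.637e-01 -1.000e-04] [ 0.2637  0.9646 -0.0014]
```

Request:
arm_command --deltas '[{"xyz":[-1,-0.5,-3]},{"xyz":[-4,-2,-6]},{"xyz":[-7.5,-4,-9],"turn":3},{"xyz":[-11,-6,-9.7],"turn":6},{"xyz":[-14.5,-7.9,-9.7],"turn":9.9}]'

```text
schema error: expected keys xyz, turn, jaw
```

```bash
python3 go.py .5515 .238 .30 -25.2
```

```text
t 0.1 pos [164.7 602.4 202.3] yaw -15.29 tilt [-0.0003 -0.0014] F [0.7 0.2 0.9] M [ 0.03 -0.02  0.  ] w 92.2840
delta cm [-46.92 -24.96  -9.73] turn 9.91 x/y_tool [-9.646e-01  2.637e-01 -1.000e-04] [ 0.2637  0.9646 -0.0014]
```

Request:
arm_command --deltas '[{"xyz":[-1,-0.5,-3],"turn":0,"jaw":0},{"xyz":[-4,-2,-6],"turn":0,"jaw":0},{"xyz":[-7.5,-4,-9],"turn":3,"jaw":0},{"xyz":[-11,-6,-9.7],"turn":6,"jaw":0},{"xyz":[-14.5,-7.9,-9.7],"turn":9.9,"jaw":0}]'

```text
clock: 0.52
position: [0.2789, 0.4938, 0.3016]
ee_rot: [0.686, 3.065, 0.004]
force: [1.0, 0.9, -0.6]
width: 0.997
```

```bash
python3 go.py .5515 .238 .30 -25.2
```

```text
t 0.52 pos [278.9 493.8 301.6] yaw -25.23 tilt [0.001  0.0025] F [ 1.   0.9 -0.6] M [-0.   -0.01 -0.02] w 91.6924
delta cm [-35.57 -11.52   0.12] turn -0.03 x/y_tool [-9.046e-01  4.263e-01  2.000e-04] [0.4263 0.9046 0.0027]
```

Request:
arm_command --deltas '[{"xyz":[-3.5,-1.2,0],"turn":0,"jaw":0},{"xyz":[-7,-2.3,0],"turn":0,"jaw":0},{"xyz":[-10.5,-3.4,0],"turn":0,"jaw":0},{"xyz":[-14,-4.5,0],"turn":0,"jaw":0},{"xyz":[-17,-5.5,0],"turn":0,"jaw":0}]'

```text
clock: 0.93
position: [0.4109, 0.3692, 0.3013]
ee_rot: [0.688, 3.065, 0.003]
force: [0.3, -0.5, 0.2]
width: 0.998
```

Request:
arm_command --deltas '[{"xyz":[-3.5,-1.1,0],"turn":0,"jaw":0},{"xyz":[-7,-2.3,0],"turn":0,"jaw":0},{"xyz":[-10.5,-3.4,0],"turn":0,"jaw":0},{"xyz":[-14,-4.5,0],"turn":0,"jaw":0},{"xyz":[-16,-5.2,0],"turn":0,"jaw":0}]'

```text
clock: 1.35
position: [0.5359, 0.2496, 0.3009]
ee_rot: [0.694, 3.062, 0.001]
force: [-0.2, -0.3, -0.1]
width: 1.001
```

```bash
python3 go.py .5515 .238 .30 -25.2
```

```text
t 1.35 pos [535.9 249.6 300.9] yaw -25.54 tilt [ 0.0018 -0.0001] F [-0.2 -0.3 -0.1] M [-0.05  0.03 -0.01] w 92.1035
delta cm [-1.91 -0.37  0.09] turn -0.34 x/y_tool [-0.9023  0.4312 -0.0017] [4.312e-01 9.023e-01 7.000e-04]
```

Request:
arm_command --deltas '[{"xyz":[-1.9,-0.4,2],"turn":-0.3,"jaw":0},{"xyz":[-1.9,-0.4,4],"turn":-0.3,"jaw":0},{"xyz":[-1.9,-0.4,6],"turn":-0.3,"jaw":0},{"xyz":[-1.9,-0.4,6.5],"turn":-0.3,"jaw":0},{"xyz":[-1.9,-0.4,6.5],"turn":-0.3,"jaw":0}]'

```text
clock: 1.77
position: [0.5502, 0.2374, 0.2342]
ee_rot: [-0.686, -3.065, 0.003]
force: [0.0, 0.2, -0.1]
width: 1.0
```

```bash
python3 go.py .5515 .238 .192 -25.2; python3 -c "
from h import *
s=snap('scene','s1');t=snap('top','t1')
crop(s,310,190,430,310,6,'pics/s1c.png')"
```

```text
t 1.77 pos [550.2 237.4 234.2] yaw -25.23 tilt [-0.0015 -0.0019] F [ 0.   0.2 -0.1] M [-0.    0.01  0.01] w 91.9640
delta cm [-0.09  0.12  4.22] turn -0.03 x/y_tool [-9.046e-01  4.263e-01  6.000e-04] [ 0.4263  0.9046 -0.0023]
```

View pics/s1c.png

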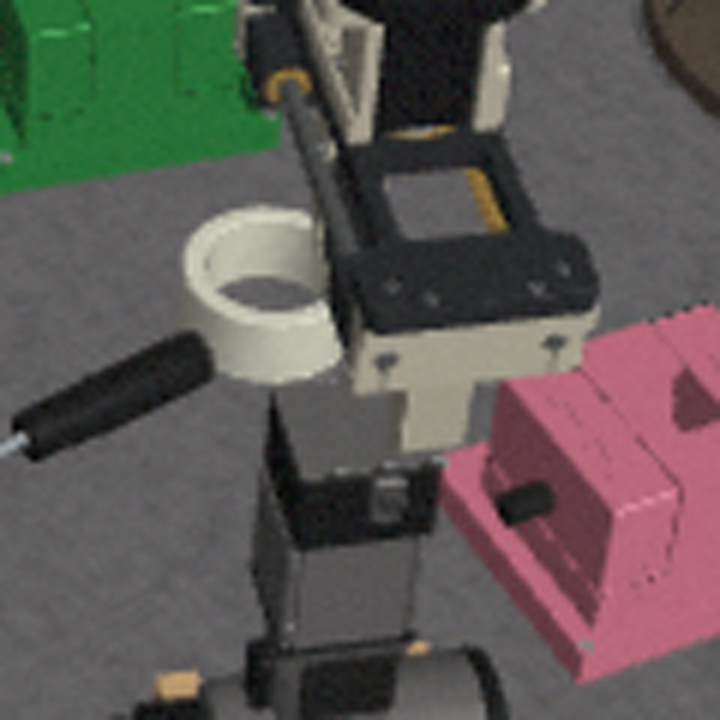

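The left finger's lower end shows at crop (402–465, 445), and the clip at crop (390,495), below and left of it. I'll compare the projected model of both with the image.

```bash
python3 - <<'E'
from fit import *
s=load('s1'); t=load('t1')
a=np.radians(-25.2);X=np.array([np.cos(a),np.sin(a)]);Y=np.array([-X[1],X[0]])
def P(o,x,y,z): return np.r_[np.array(o)+x*X+y*Y,z]
tc=(.5502,.2374);pk=(.5515,.238)
pts=[P(tc,-.0095,.065,.2342),P(tc,.0095,.065,.2342),P(tc,-.0095,.046,.2342),P(tc,.0095,.046,.2342)]
clip=[P(pk,x,.0275,.186+z) for x,z in((-.006,.015),(.006,.015),(.006,.035),(-.006,.035))]
base=[P(pk,x,y,.224) for x,y in B]
im=cv2.resize(s['frame'][190:310,310:430,::-1],None,fx=6,fy=6,interpolation=cv2.INTER_CUBIC)
for L,c in((pts,(0,0,255)),(clip,(0,255,0)),(base,(255,0,0))):
    uv=(proj(s,np.array(L))-[310-.5,190-.5])*6
    for q in uv: cv2.circle(im,tuple(np.round(q).astype(int)),4,c,-1)
cv2.imwrite('pics/s1o.png',im)
E
```

```text
(no output)
```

View pics/s1o.png

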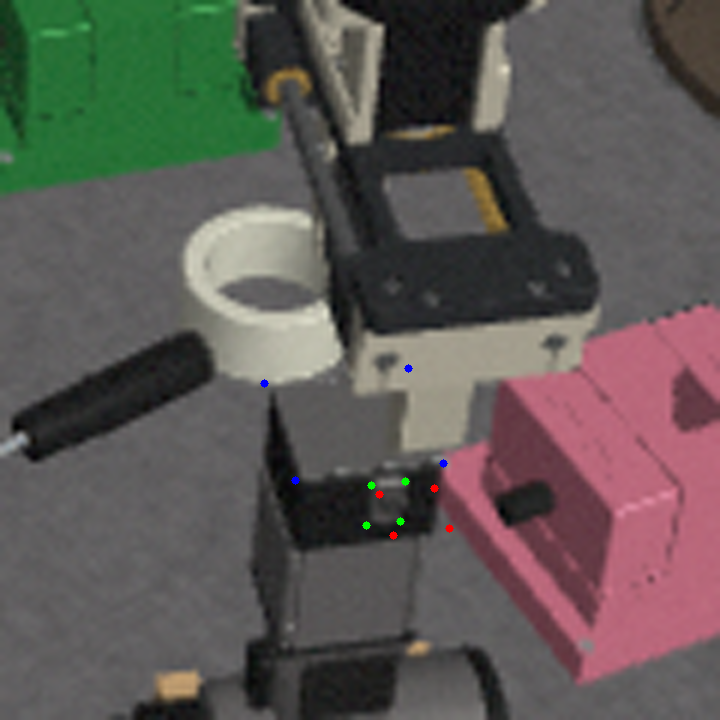

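```bash
python3 - <<'E'
from h import *
s=load('s1');t=load('t1')
for cx,cy in((435,440),(420,420),(450,430),(435,455),(470,360),(390,360),(380,310),(440,240)):
    u,v=310+cx/6-.5,190+cy/6-.5; print((cx,cy),np.round(px2w(s,u,v),4))
c=cloud(s)[185:300,330:430].reshape(-1,3); 
a=np.radians(-25.2);X=np.array([np.cos(a),np.sin(a)]);Y=np.array([-X[1],X[0]])
q=c[:,:2]-[.5502,.2374]; p=np.c_[q@X,q@Y,c[:,2]]
m=(c[:,2]>.23)&(np.abs(p[:,0])<.1)&(np.abs(p[:,1])<.1)
for z in np.arange(.23,.4,.01):
    k=p[m&(abs(c[:,2]-z)<.005)]
    if len(k): print(round(z,3),len(k),k[:,:2].min(0),k[:,:2].max(0))
crop(t,190,180,280,270,7,'pics/t1c.png')
from cell import observe; print(observe()['clock'])
E
```

```text
(435, 440) [0.5751 0.2942 0.274 ]
(420, 420) [0.58   0.2911 0.2834]
(450, 430) [0.5698 0.2951 0.2765]
(435, 455) [0.5428 0.2631 0.2231]
(470, 360) [0.5857 0.3151 0.3322]
(390, 360) [0.6093 0.3042 0.3362]
(380, 310) [0.6213 0.3098 0.3678]
(440, 240) [0.5862 0.2959 0.3682]
0.26 15 [-0.00815141 -0.05196898] [0.01108968 0.05243302]
0.27 38 [-0.00985026 -0.05712839] [0.01078496 0.06452444]
0.28 56 [-0.01060558 -0.05765661] [0.01146405 0.06681357]
0.29 45 [-0.00999855 -0.0471858 ] [0.01101394 0.06655739]
0.3 38 [-0.01067858 -0.05725972] [0.01113353 0.06867189]
0.31 9 [ 0.00863685 -0.05966074] [ 0.0111498  -0.04735774]
0.32 24 [-0.03541232 -0.05223026] [0.03431018 0.08721805]
0.33 181 [-0.03612984 -0.08676654] [0.03642008 0.09026766]
0.34 296 [-0.0374903  -0.08657632] [0.03685725 0.09030027]
0.35 238 [-0.0376672  -0.08893546] [0.0371676 0.0962706]
0.36 504 [-0.03760491 -0.08648656] [0.03693674 0.09814465]
0.37 658 [-0.03627445 -0.07449104] [0.03638093 0.09815095]
0.38 138 [-0.02692143 -0.04739029] [0.02460781 0.02094829]
0.39 115 [-0.02629403 -0.00690277] [0.02216853 0.02125745]
1.8667
```

View pics/t1c.png

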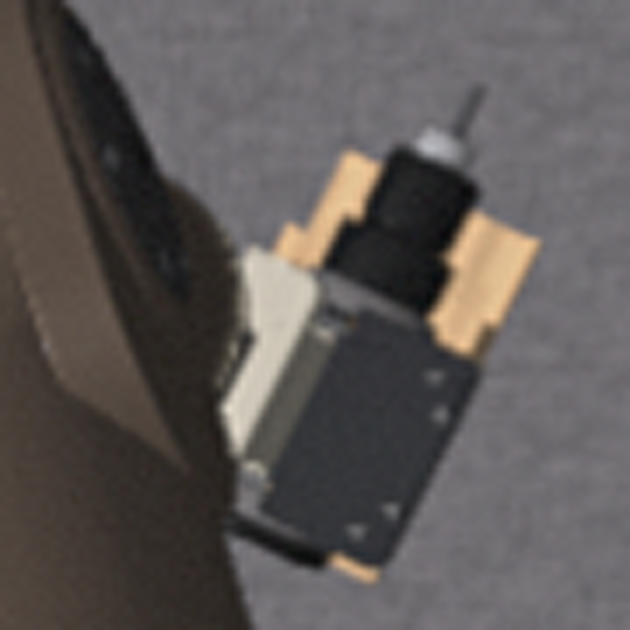

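```bash
python3 go.py .5515 .238 .192 -25.2; python3 -c "
from h import *
s=snap('scene','s2')
print(s['cam_to_world'][:3,3])
crop(s,310,190,430,310,6,'pics/s2c.png')"
```

```text
t 1.87 pos [551.6 238.2 236.7] yaw -25.21 tilt [0.0022 0.0001] F [-0.  -0.   0.7] M [-0.03 -0.03  0.04] w 92.0376
delta cm [ 0.01 -0.02  4.47] turn -0.01 x/y_tool [-0.9048  0.4259 -0.002 ] [0.4259 0.9048 0.0011]
[1.17916081 0.89301263 1.1043202 ]
```

View pics/s2c.png

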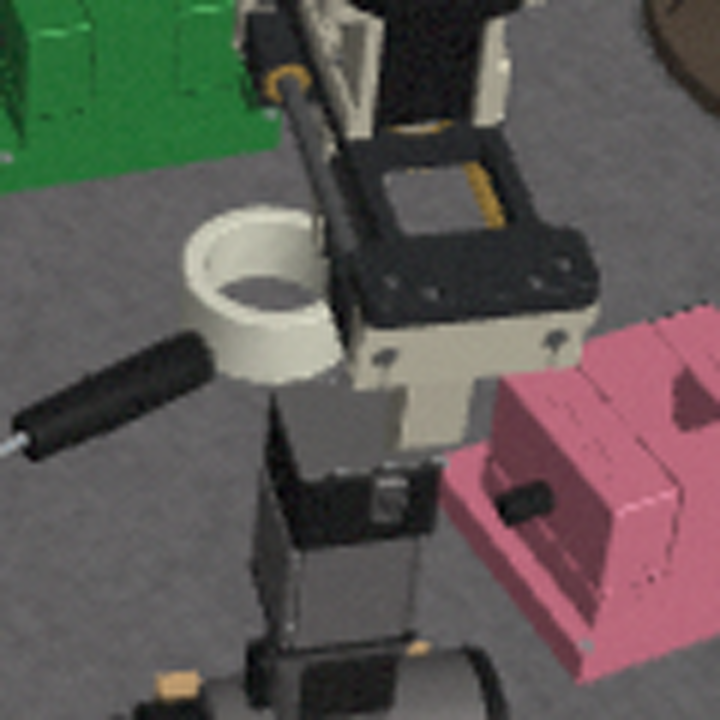

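Request:
arm_command --deltas '[{"xyz":[0,0,1.5],"turn":0,"jaw":0},{"xyz":[0,0,3],"turn":0,"jaw":0},{"xyz":[0,0,4.2],"turn":0,"jaw":0},{"xyz":[0,0,4.5],"turn":0,"jaw":0},{"xyz":[0,0,4.5],"turn":0,"jaw":0}]'

```text
clock: 2.33
position: [0.5519, 0.2386, 0.1925]
ee_rot: [0.684, 3.063, 0.002]
force: [0.9, -0.6, -0.5]
width: 0.997
```

```bash
python3 go.py .5515 .238 .192 -25.2; python3 -c "
from h import *
s=snap('scene','s3')
crop(s,310,190,430,310,6,'pics/s3c.png')
c=cloud(s)[185:300,330:430].reshape(-1,3); 
a=np.radians(-25.2);X=np.array([np.cos(a),np.sin(a)]);Y=np.array([-X[1],X[0]])
q=c[:,:2]-[.5515,.238]; p=np.c_[q@X,q@Y,c[:,2]]
m=(c[:,2]>.18)&(np.abs(p[:,0])<.1)&(np.abs(p[:,1])<.1)&(p[:,1]>.035)
for z in np.arange(.18,.35,.01):
    k=p[m&(abs(c[:,2]-z)<.005)]
    if len(k): print(round(z,3),len(k),k[:,:2].min(0),k[:,:2].max(0))
"
```

```text
t 2.33 pos [551.9 238.6 192.5] yaw -25.18 tilt [0.0031 0.0007] F [ 0.9 -0.6 -0.5] M [ 0.    0.05 -0.04] w 91.7603
delta cm [ 0.01 -0.07  0.05] turn 0.02 x/y_tool [-0.905   0.4254 -0.0025] [0.4254 0.905  0.002 ]
0.22 4 [0.0096537  0.04728164] [0.01084354 0.05776213]
0.23 28 [-0.01027213  0.05022463] [0.01164262 0.06540691]
0.24 43 [-0.01170532  0.05153569] [0.01075899 0.06606217]
0.25 34 [-0.01244505  0.05294419] [0.0112536  0.06759388]
0.26 16 [-0.00950631  0.06435644] [0.00964519 0.06780701]
0.28 36 [-0.0348621   0.07774222] [0.03558701 0.08930073]
0.29 161 [-0.03686694  0.05052803] [0.03590897 0.09105588]
0.3 93 [-0.0362306   0.03556549] [0.03643361 0.09203016]
0.31 141 [-0.03744809  0.03577933] [0.03615249 0.09677875]
0.32 462 [-0.03793321  0.03548986] [0.03641574 0.09841875]
0.33 207 [-0.03578064  0.03566098] [0.03589773 0.09843012]
```

View pics/s3c.png

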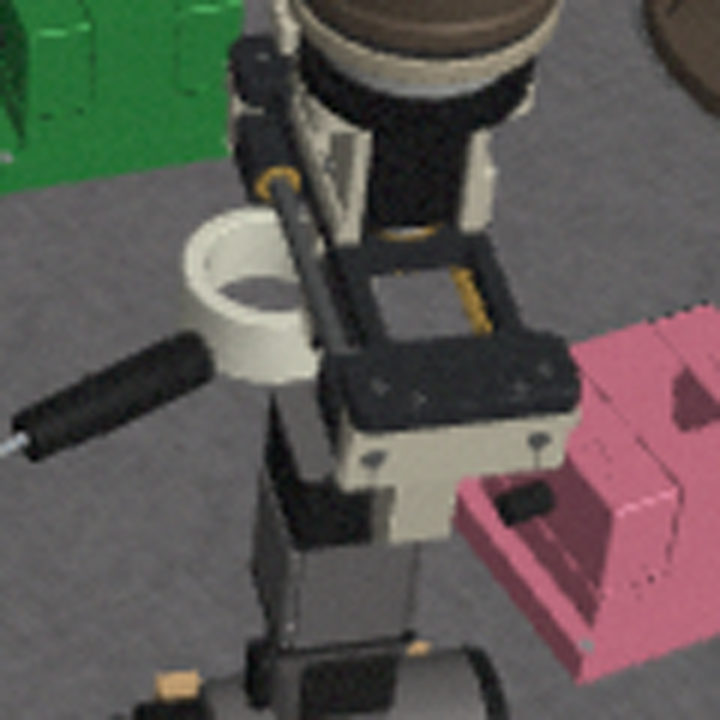

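Request:
arm_command --deltas '[{"xyz":[0,-0.1,0.7],"turn":0,"jaw":0},{"xyz":[0,-0.1,1.4],"turn":0,"jaw":0},{"xyz":[0,-0.1,1.9],"turn":0,"jaw":0},{"xyz":[0,-0.1,2.0],"turn":0,"jaw":0},{"xyz":[0,-0.1,2.0],"turn":0,"jaw":0}]'

```text
clock: 2.8
position: [0.5517, 0.2377, 0.1726]
ee_rot: [0.684, 3.063, 0.002]
force: [0.1, 0.6, 0.5]
width: 0.999
```

```bash
python3 go.py .5515 .238 .165 -25.2; cat > fing.py <<'E'
import sys
from h import *
tag=sys.argv[1]
s=snap('scene',tag); t=snap('top',tag+'t')
crop(s,310,210,430,330,6,f'pics/{tag}c.png')
a=np.radians(-25.2);X=np.array([np.cos(a),np.sin(a)]);Y=np.array([-X[1],X[0]])
for nm,d,rg in(('scene',s,(185,300,330,430)),('top',t,(180,270,190,290))):
    c=cloud(d)[rg[0]:rg[1],rg[2]:rg[3]].reshape(-1,3)
    q=c[:,:2]-[.5515,.238]; p=np.c_[q@X,q@Y,c[:,2]]
    m=(c[:,2]>.15)&(np.abs(p[:,0])<.04)&(np.abs(p[:,1])<.1)&(abs(p[:,1])>.033)
    for z in np.arange(.15,.35,.01):
        k=p[m&(abs(c[:,2]-z)<.005)]
        if len(k)>2: print(nm,round(z,3),len(k),k[:,:2].min(0),k[:,:2].max(0))
E
python3 fing.py s4
```

```text
t 2.8 pos [551.7 237.7 172.6] yaw -25.19 tilt [0.0031 0.0007] F [0.1 0.6 0.5] M [-0.01  0.03 -0.02] w 91.9297
delta cm [0.03 0.02 0.76] turn 0.01 x/y_tool [-0.9049  0.4257 -0.0025] [0.4257 0.9049 0.002 ]
scene 0.2 15 [-0.00437241 -0.05594676] [0.01086772 0.05061007]
scene 0.21 36 [-0.01156381 -0.06072026] [0.01132876 0.0652275 ]
scene 0.22 42 [-0.01016388 -0.04642017] [0.01116746 0.0646366 ]
scene 0.23 44 [-0.01075432 -0.04881992] [0.01098518 0.06562932]
scene 0.24 23 [-0.00695171 -0.0654291 ] [0.01117042 0.0666811 ]
scene 0.25 5 [ 0.00939341 -0.05459435] [ 0.01118508 -0.04505011]
scene 0.26 39 [-0.03747113 -0.08484091] [0.03559077 0.08753425]
scene 0.27 176 [-0.03575082 -0.0852411 ] [0.03634243 0.0906436 ]
scene 0.28 174 [-0.03509508 -0.08726014] [0.0363802  0.09110029]
scene 0.29 208 [-0.03586447 -0.08971439] [0.03631084 0.09552852]
scene 0.3 533 [-0.03806483 -0.0952278 ] [0.03702151 0.09741707]
scene 0.31 253 [-0.03488358 -0.09088004] [0.03685256 0.0968279 ]
top 0.28 47 [-0.03446251 -0.06625467] [ 0.03592093 -0.03880478]
top 0.29 32 [-0.0343541  -0.09602569] [ 0.0369249  -0.05085984]
top 0.3 384 [-0.03486147 -0.09639191] [ 0.03749391 -0.04382456]
top 0.31 196 [-0.03459534 -0.09645188] [ 0.03741823 -0.0449893 ]
top 0.32 16 [-0.02054431 -0.05200661] [ 0.02509602 -0.0494582 ]
top 0.33 15 [-0.01532149 -0.05214455] [ 0.02189603 -0.05107661]
top 0.34 16 [-0.01896124 -0.05186288] [ 0.01887486 -0.05063788]
```

View pics/s4c.png

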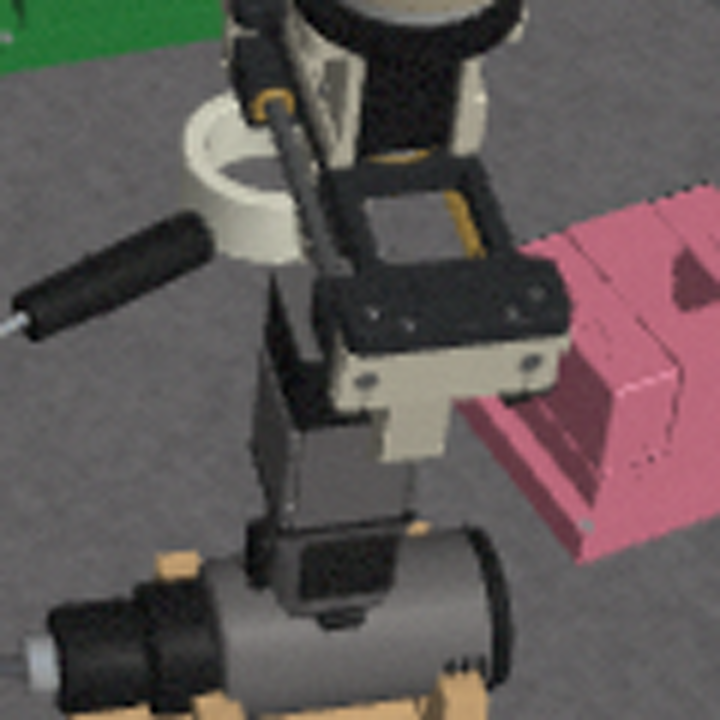

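```bash
python3 - <<'E'
from h import *
s=load('s4');c=cloud(s)
a=np.radians(-25.2);X=np.array([np.cos(a),np.sin(a)]);Y=np.array([-X[1],X[0]])
q=c[:,:,:2]-[.5517,.2377]; px=q@X;py=q@Y;z=c[:,:,2]
for u in range(368,388):
    col=[(v,round(px[v,u]*1000),round(py[v,u]*1000),round(z[v,u]*1000)) for v in range(276,292) if abs(py[v,u])>.04 and z[v,u]>.15]
    print(u,col[-3:])
# body bottom
for u in range(364,404,4):
    col=[(v,round(px[v,u]*1000),round(py[v,u]*1000),round(z[v,u]*1000)) for v in range(262,300) if py[v,u]>.07 and z[v,u]>.2]
    print('b',u,col[-2:])
# right finger
k=(py<-.04)&(z>.15)&(z<.25); 
for v,u in np.argwhere(k): print('r',u,v,round(px[v,u]*1000),round(py[v,u]*1000),round(z[v,u]*1000)) if z[v,u]<.205 else 0
E
```

```text
368 [(276, 31, 85, 267), (277, 31, 87, 266)]
369 [(276, 29, 85, 266), (277, 28, 84, 263)]
370 [(276, 26, 85, 266), (277, 27, 88, 266)]
371 [(284, 10, 49, 203), (285, 11, 51, 202), (286, 10, 50, 198)]
372 [(284, 10, 55, 209), (285, 9, 54, 205), (286, 11, 59, 208)]
373 [(284, 10, 62, 216), (285, 10, 61, 213), (286, 10, 63, 212)]
374 [(284, 7, 60, 214), (285, 8, 63, 214), (286, 7, 61, 209)]
375 [(284, 6, 60, 214), (285, 6, 63, 214), (286, 6, 62, 210)]
376 [(284, 4, 61, 214), (285, 4, 63, 214), (286, 4, 64, 212)]
377 [(284, 2, 63, 217), (285, 2, 63, 214), (286, 0, 59, 206)]
378 [(283, 0, 62, 219), (284, 0, 63, 216), (285, 0, 63, 213)]
379 [(283, -2, 62, 218), (284, -2, 61, 214), (285, -2, 63, 213)]
380 [(283, -4, 62, 217), (284, -5, 61, 213), (285, -4, 62, 212)]
381 [(283, -5, 64, 220), (284, -7, 61, 213), (285, -7, 61, 210)]
382 [(283, -8, 63, 217), (284, -8, 64, 216), (285, -8, 65, 214)]
383 [(283, -10, 62, 216), (284, -11, 62, 213), (285, -12, 60, 208)]
384 [(278, -11, 62, 231), (279, -11, 64, 230), (280, -11, 63, 227)]
385 [(276, -3, 86, 263)]
386 []
387 []
b 364 [(270, 36, 73, 272),
[... 28231 characters left out ...]
6 307 -239 151
r 222 226 300 -236 153
r 213 227 322 -235 153
r 214 227 319 -237 151
r 218 227 310 -235 152
r 219 227 308 -235 151
r 220 227 305 -236 150
r 221 227 303 -231 154
r 222 227 301 -234 151
r 223 227 298 -234 151
r 213 228 322 -233 152
r 214 228 320 -233 151
r 218 228 310 -232 151
r 219 228 308 -228 154
r 220 228 305 -229 153
r 221 228 303 -231 151
r 222 228 301 -231 150
r 214 229 320 -229 152
r 219 229 308 -229 150
r 218 230 311 -222 154
r 219 230 308 -225 150
r 360 250 9 -56 200
r 360 251 10 -51 202
r 361 251 8 -50 203
r 366 251 -2 -47 204
r 367 251 -5 -47 204
r 360 252 10 -49 201
r 361 252 7 -51 199
r 366 252 -2 -46 202
r 367 252 -4 -44 204
r 360 253 9 -51 196
r 361 253 9 -43 203
```

Both cameras put the fingertips about 23 mm higher than the reported TCP z: inner tip near z≈0.195 at a reading of 0.1726, body underside near 0.263. I'll go by the images for height. I'll lower 3 mm and close softly to feel for the clips.

Request:
arm_command --deltas '[{"xyz":[0,0,0.3],"turn":0,"jaw":60},{"xyz":[0,0,0.3],"turn":0,"jaw":80},{"xyz":[0,0,0.3],"turn":0,"jaw":95},{"xyz":[0,0,0.3],"turn":0,"jaw":95},{"xyz":[0,0,0.3],"turn":0,"jaw":95}]' --force 4

```text
clock: 3.32
position: [0.5522, 0.2379, 0.1703]
ee_rot: [0.684, 3.062, 0.003]
force: [0.5, -0.3, -0.3]
width: 0.686
```

```bash
python3 go.py .5515 .238 .169 -25.2
```

```text
t 3.32 pos [552.2 237.9 170.3] yaw -25.19 tilt [0.0043 0.0013] F [ 0.5 -0.3 -0.3] M [-0.12 -0.07  0.02] w 63.1148
delta cm [ 0.06 -0.02  0.13] turn 0.01 x/y_tool [-0.9049  0.4256 -0.0033] [0.4256 0.9049 0.003 ]
```

Request:
arm_command --deltas '[{"xyz":[0,0,0.1],"turn":0,"jaw":110},{"xyz":[0,0,0.1],"turn":0,"jaw":110},{"xyz":[0,0,0.1],"turn":0,"jaw":110}]' --force 4

```text
clock: 3.57
position: [0.5523, 0.2383, 0.1694]
ee_rot: [0.684, 3.062, 0.004]
force: [1.4, 1.7, -0.1]
width: 0.596
```

```bash
python3 go.py .5515 .238 .169 -25.2; python3 -c "
from h import *
s=snap('scene','s5'); crop(s,340,240,410,310,10,'pics/s5c.png')"
```

```text
t 3.57 pos [552.3 238.3 169.4] yaw -25.17 tilt [0.0047 0.0019] F [ 1.4  1.7 -0.1] M [ 0.36 -0.1   0.03] w 54.8445
delta cm [ 0.06 -0.07  0.04] turn 0.03 x/y_tool [-0.905   0.4253 -0.0035] [0.4253 0.905  0.0037]
```

View pics/s5c.png

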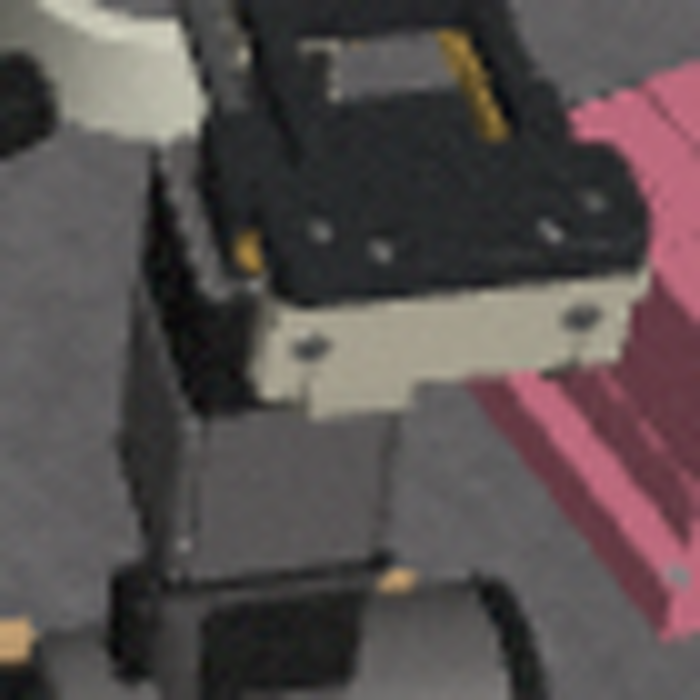

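Request:
arm_command --deltas '[{"xyz":[0,0,0],"turn":0,"jaw":140},{"xyz":[0,0,0],"turn":0,"jaw":140},{"xyz":[0,0,0],"turn":0,"jaw":140},{"xyz":[0,0,0],"turn":0,"jaw":140},{"xyz":[0,0,0],"turn":0,"jaw":140}]' --force 40

```text
clock: 4.03
position: [0.5523, 0.2384, 0.1695]
ee_rot: [0.683, 3.062, 0.005]
force: [-0.7, 0.6, 2.0]
width: 0.521
```

```bash
python3 go.py .5515 .238 .169 -25.2
```

```text
t 4.03 pos [552.3 238.4 169.5] yaw -25.16 tilt [0.0048 0.0019] F [-0.7  0.6  2. ] M [0.13 0.08 0.02] w 47.9063
delta cm [ 0.06 -0.07  0.05] turn 0.04 x/y_tool [-0.9051  0.4252 -0.0035] [0.4252 0.9051 0.0038]
```

Request:
arm_command --deltas '[{"xyz":[0,0,-0.1],"turn":0,"jaw":140},{"xyz":[0,0,-0.2],"turn":0,"jaw":140},{"xyz":[0,0,-0.3],"turn":0,"jaw":140}]'

```text
clock: 4.28
position: [0.5519, 0.238, 0.1714]
ee_rot: [0.684, 3.063, 0.002]
force: [3.1, 1.1, -13.3]
width: 0.524
```

Request:
arm_command --deltas '[{"xyz":[0,0,-0.2],"turn":0,"jaw":140},{"xyz":[0,0,-0.4],"turn":0,"jaw":140},{"xyz":[0,0,-0.6],"turn":0,"jaw":140}]'

```text
clock: 4.53
position: [0.5519, 0.2379, 0.1763]
ee_rot: [0.684, 3.063, 0.001]
force: [5.5, 3.6, -16.8]
width: 0.522
```

Request:
arm_command --deltas '[{"xyz":[0,0,-0.2],"turn":0,"jaw":140},{"xyz":[0,0,-0.4],"turn":0,"jaw":140},{"xyz":[0,0,-0.6],"turn":0,"jaw":140},{"xyz":[0,0,-0.8],"turn":0,"jaw":140},{"xyz":[0,0,-1.0],"turn":0,"jaw":140}]'

```text
clock: 4.95
position: [0.5519, 0.2378, 0.1856]
ee_rot: [0.684, 3.063, 0.0]
force: [4.0, 2.0, -9.8]
width: 0.526
```

```bash
python3 go.py .5515 .238 .169 -25.2; python3 -c "
from h import *
s=snap('scene','s6'); crop(s,340,230,410,300,10,'pics/s6c.png')"
```

```text
t 4.95 pos [551.9 237.8 185.6] yaw -25.19 tilt [ 0.0027 -0.0005] F [ 4.   2.  -9.8] M [ 0.55 -1.09  0.  ] w 48.4370
delta cm [ 0.05 -0.    1.66] turn 0.01 x/y_tool [-0.9049  0.4255 -0.0026] [4.255e-01 9.049e-01 7.000e-04]
```

View pics/s6c.png

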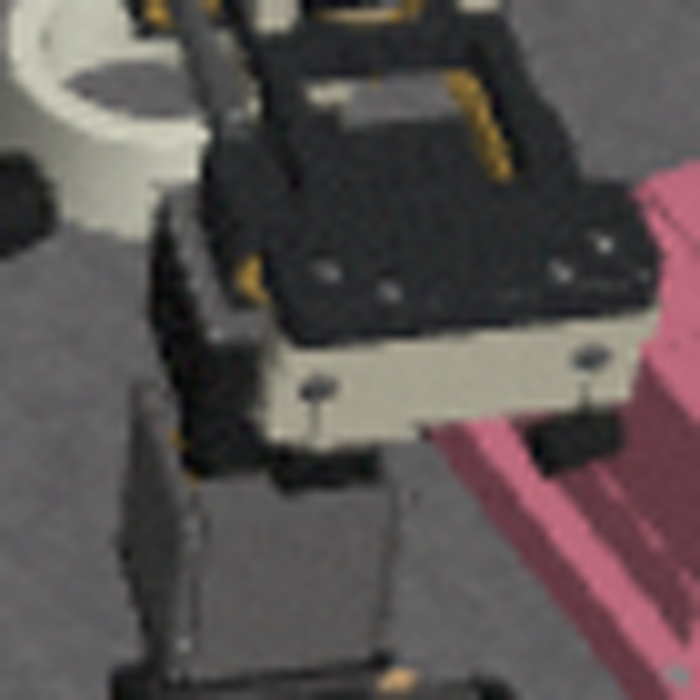

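Request:
arm_command --deltas '[{"xyz":[0,0,-0.3],"turn":0,"jaw":140},{"xyz":[0,0,-0.6],"turn":0,"jaw":140},{"xyz":[0,0,-0.9],"turn":0,"jaw":140},{"xyz":[0,0,-1.2],"turn":0,"jaw":140},{"xyz":[0,0,-1.5],"turn":0,"jaw":140}]'

```text
clock: 5.42
position: [0.552, 0.2378, 0.202]
ee_rot: [0.684, 3.063, 0.001]
force: [2.2, 1.2, -5.0]
width: 0.521
```

Request:
arm_command --deltas '[{"xyz":[0,0,-0.3],"turn":0,"jaw":140},{"xyz":[0,0,-0.6],"turn":0,"jaw":140},{"xyz":[0,0,-0.9],"turn":0,"jaw":140},{"xyz":[0,0,-1.2],"turn":0,"jaw":140},{"xyz":[0,0,-1.5],"turn":0,"jaw":140}]'

```text
clock: 5.83
position: [0.5516, 0.2374, 0.2172]
ee_rot: [0.685, 3.063, -0.0]
force: [-0.5, 0.0, -3.0]
width: 0.519
```

Request:
arm_command --deltas '[{"xyz":[0,0,-0.3],"turn":0,"jaw":140},{"xyz":[0,0,-0.8],"turn":0,"jaw":140},{"xyz":[0,0,-1.3],"turn":0,"jaw":140},{"xyz":[0,0,-2],"turn":0,"jaw":140},{"xyz":[0,0,-2],"turn":0,"jaw":140}]'

```text
clock: 6.25
position: [0.5523, 0.2376, 0.239]
ee_rot: [0.685, 3.062, 0.002]
force: [0.5, -0.5, -2.7]
width: 0.523
```

```bash
python3 go.py .5515 .238 .169 -25.2; python3 -c "
from h import *
s=snap('scene','s7'); crop(s,320,190,420,310,6,'pics/s7c.png')"
```

```text
t 6.25 pos [552.3 237.6 239. ] yaw -25.20 tilt [0.0044 0.0004] F [ 0.5 -0.5 -2.7] M [ 0.   -0.04  0.03] w 48.0802
delta cm [ 0.11 -0.01  7.  ] turn -0.00 x/y_tool [-0.9048  0.4259 -0.0039] [0.4259 0.9048 0.0022]
```

View pics/s7c.png

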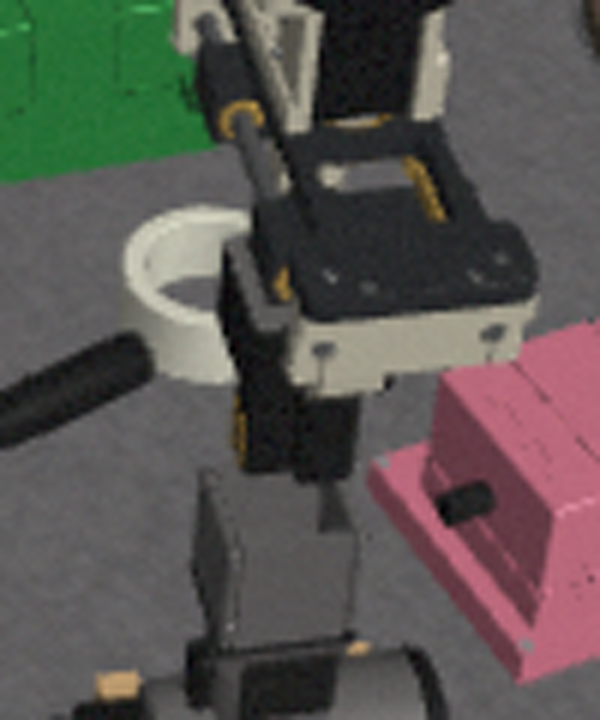

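```bash
python3 go.py .5553 -.1967 .235 -14.3
```

```text
t 6.3 pos [552.1 237.6 238.2] yaw -25.20 tilt [0.004  0.0002] F [-0.3  1.1 -1.9] M [-0.01  0.03  0.01] w 48.1770
delta cm [-18.78 -39.16   0.32] turn -10.90 x/y_tool [-0.9048  0.4258 -0.0035] [0.4258 0.9048 0.0018]
```

Request:
arm_command --deltas '[{"xyz":[-0.9,-1.8,-0.5],"turn":0,"jaw":140},{"xyz":[-2.2,-4.5,-0.5],"turn":-1,"jaw":140},{"xyz":[-3.6,-7.5,-0.5],"turn":-3,"jaw":140},{"xyz":[-5,-10.5,-0.5],"turn":-5,"jaw":140},{"xyz":[-6.4,-13.4,-0.5],"turn":-7,"jaw":140}]'

```text
clock: 6.72
position: [0.5525, 0.0875, 0.2431]
ee_rot: [0.493, 3.099, 0.001]
force: [0.0, 0.0, -3.1]
width: 0.523
```

```bash
python3 go.py .5553 -.1967 .235 -14.3
```

```text
t 6.72 pos [552.5  87.5 243.1] yaw -18.09 tilt [ 0.0038 -0.    ] F [ 0.   0.  -3.1] M [-0.   -0.    0.05] w 48.1303
delta cm [ -9.08 -26.93   0.82] turn -3.79 x/y_tool [-0.9506  0.3105 -0.0036] [0.3105 0.9506 0.0012]
```

Request:
arm_command --deltas '[{"xyz":[-1.0,-3.0,0],"turn":-0.6,"jaw":140},{"xyz":[-2.1,-6.2,0],"turn":-1.5,"jaw":140},{"xyz":[-3.2,-9.5,0],"turn":-2.5,"jaw":140},{"xyz":[-4.3,-12.7,0],"turn":-3.8,"jaw":140},{"xyz":[-5.4,-16,0],"turn":-3.8,"jaw":140}]'

```text
clock: 7.13
position: [0.5539, -0.0828, 0.2431]
ee_rot: [0.388, 3.114, 0.001]
force: [0.8, 0.1, -2.8]
width: 0.519
```

```bash
python3 go.py .5553 -.1967 .235 -14.3
```

```text
t 7.13 pos [553.9 -82.8 243.1] yaw -14.19 tilt [0.0039 0.0002] F [ 0.8  0.1 -2.8] M [-0.02 -0.04 -0.01] w 47.7381
delta cm [ -2.93 -11.01   0.81] turn 0.11 x/y_tool [-0.9695  0.2451 -0.0037] [0.2451 0.9695 0.0011]
```

Request:
arm_command --deltas '[{"xyz":[-0.9,-3.4,0],"turn":0,"jaw":140},{"xyz":[-1.8,-6.8,0.5],"turn":0,"jaw":140},{"xyz":[-2.5,-9.5,1.5],"turn":0,"jaw":140},{"xyz":[-2.9,-11,3],"turn":0,"jaw":140},{"xyz":[-2.9,-11,5],"turn":0,"jaw":140}]'

```text
clock: 7.55
position: [0.555, -0.2025, 0.1938]
ee_rot: [0.397, 3.11, -0.004]
force: [1.0, 0.1, -2.6]
width: 0.523
```

Request:
arm_command --deltas '[{"xyz":[0,0,1.5],"turn":0,"jaw":140},{"xyz":[0,0,2.3],"turn":0,"jaw":140},{"xyz":[0,0,2.3],"turn":0,"jaw":140}]'

```text
clock: 7.8
position: [0.5539, -0.2022, 0.169]
ee_rot: [0.398, 3.113, -0.003]
force: [-0.4, -0.1, -3.5]
width: 0.519
```

```bash
python3 go.py .5553 -.1967 .150 -14.3; python3 -c "
from h import *
s=snap('scene','s8'); crop(s,220,150,310,250,6,'pics/s8c.png')
s=snap('top','t8'); crop(s,340,190,430,270,7,'pics/t8c.png')"
```

```text
t 7.8 pos [ 553.9 -202.2  169. ] yaw -14.56 tilt [ 0.003  -0.0025] F [-0.4 -0.1 -3.5] M [0.04 0.06 0.05] w 47.7157
delta cm [0.01 0.57 1.89] turn -0.26 x/y_tool [-0.9679  0.2514 -0.0035] [ 0.2514  0.9679 -0.0017]
```

View pics/s8c.png

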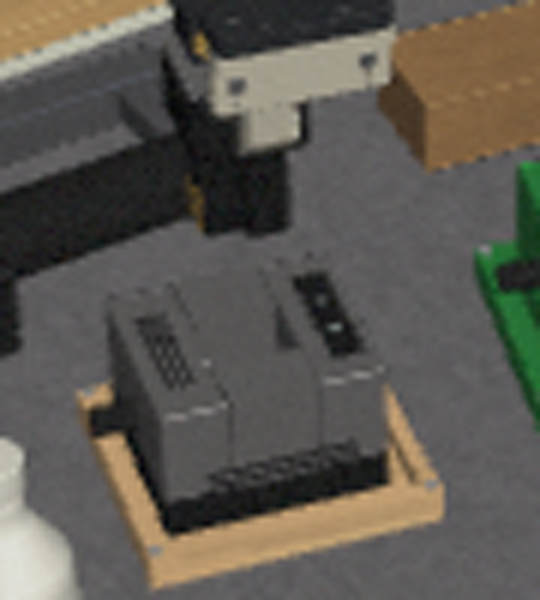

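View pics/t8c.png

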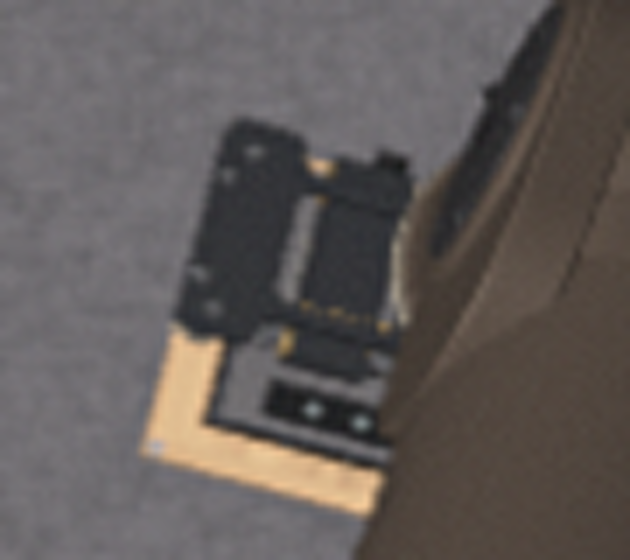

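```bash
cat > ov.py <<'E'
import sys
from fit import *
tag,x,y,z,yaw=sys.argv[1],*map(float,sys.argv[2:6]); x0,y0,x1,y1=map(int,sys.argv[6:10]); k=int(sys.argv[10])
s=load(tag);a=np.radians(yaw);R=np.array([[np.cos(a),-np.sin(a)],[np.sin(a),np.cos(a)]])
Ts=np.array([[-.012,-.017],[.010,-.017],[.010,-.010],[.027,-.010],[.027,.010],[.010,.010],[.010,.017],[-.012,.017]])
cen=np.array([.003,0]); Ti=Ts.copy()
Ti=np.array([[-.0095,-.0145],[.0075,-.0145],[.0075,-.0075],[.0245,-.0075],[.0245,.0075],[.0075,.0075],[.0075,.0145],[-.0095,.0145]])
im=cv2.resize(s['frame'][y0:y1,x0:x1,::-1],None,fx=k,fy=k,interpolation=cv2.INTER_CUBIC)
def poly(p,h,c):
    q=p@R.T+[x,y]; uv=(proj(s,np.c_[q,np.full(len(q),z+h)])-[x0-.5,y0-.5])*k
    cv2.polylines(im,[np.round(uv).astype(np.int32)],True,c,1)
poly(B,.038,(255,0,0));poly(B,0,(255,255,0));poly(Ts,-.043,(0,255,0));poly(Ti,-.048,(0,0,255))
cv2.imwrite(f'pics/{tag}_ov.png',im)
E
python3 ov.py s8 .5539 -.2022 .1855 -14.5 235 150 290 200 12
```

```text
(no output)
```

View pics/s8_ov.png

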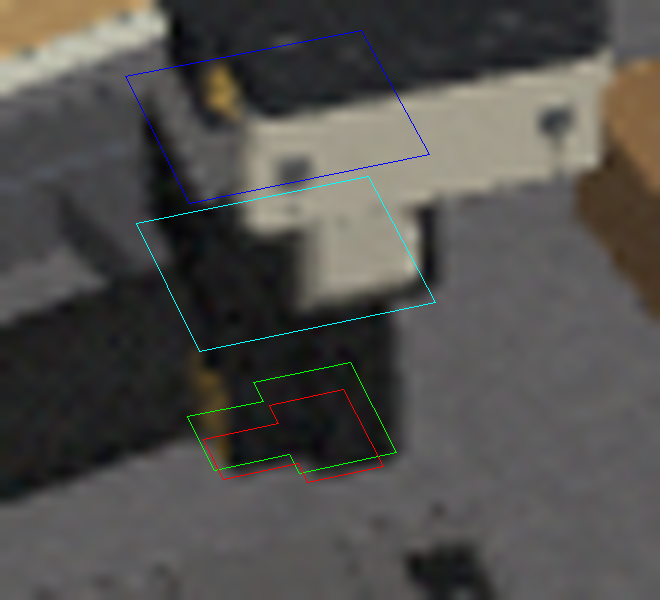

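```bash
python3 go.py .5566 -.1966 .118 -14.3
```

```text
t 7.9 pos [ 555.4 -202.2  171.2] yaw -14.52 tilt [ 0.0064 -0.0031] F [-0.3  0.3 -3.3] M [0.   0.   0.02] w 47.8179
delta cm [0.06 0.58 5.32] turn -0.22 x/y_tool [-0.9681  0.2506 -0.0069] [ 0.2506  0.9681 -0.0014]
```

Request:
arm_command --deltas '[{"xyz":[0,0.5,0.5],"turn":-0.2,"jaw":140},{"xyz":[0,0.6,2],"turn":-0.2,"jaw":140},{"xyz":[0,0.6,4],"turn":-0.2,"jaw":140},{"xyz":[0,0.6,5.2],"turn":-0.2,"jaw":140},{"xyz":[0,0.6,5.2],"turn":-0.2,"jaw":140}]'

```text
clock: 8.32
position: [0.5564, -0.1949, 0.1174]
ee_rot: [0.388, 3.114, -0.002]
force: [-0.7, 0.2, -3.6]
width: 0.518
```

```bash
python3 go.py .5566 -.1966 .105 -14.3; python3 -c "
from h import *
s=snap('scene','s9')"; python3 ov.py s9 .5566 -.1966 .1345 -14.3 230 160 290 220 12
```

```text
t 8.32 pos [ 556.4 -194.9  117.4] yaw -14.22 tilt [ 0.0037 -0.002 ] F [-0.7  0.2 -3.6] M [-0.02  0.09 -0.03] w 47.6521
delta cm [-0.05 -0.16  1.24] turn 0.08 x/y_tool [-0.9693  0.2457 -0.0041] [ 0.2457  0.9693 -0.001 ]
```

View pics/s9_ov.png

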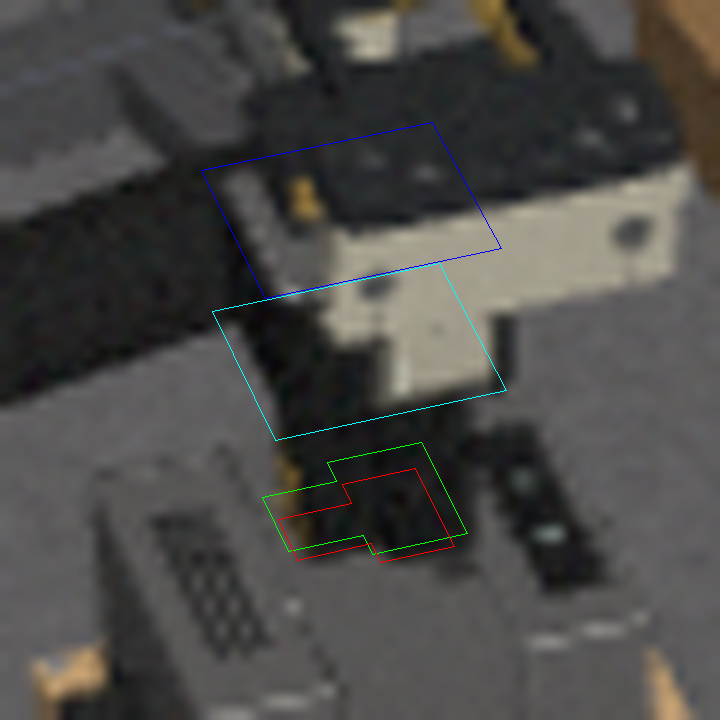

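Request:
arm_command --deltas '[{"xyz":[-0.1,-0.15,0.2],"turn":0,"jaw":140},{"xyz":[-0.1,-0.15,0.4],"turn":0,"jaw":140},{"xyz":[-0.1,-0.15,0.5],"turn":0,"jaw":140},{"xyz":[-0.1,-0.15,0.6],"turn":0,"jaw":140},{"xyz":[-0.1,-0.15,0.6],"turn":0,"jaw":140}]'

```text
clock: 8.78
position: [0.5578, -0.1972, 0.113]
ee_rot: [0.389, 3.112, -0.003]
force: [0.5, -1.0, -2.8]
width: 0.517
```

```bash
python3 go.py .5571 -.1969 .105 -14.3
```

```text
t 8.78 pos [ 557.8 -197.2  113. ] yaw -14.24 tilt [ 0.0056 -0.0026] F [ 0.5 -1.  -2.8] M [ 0.06  0.04 -0.02] w 47.5321
delta cm [0.08 0.01 0.8 ] turn 0.06 x/y_tool [-0.9692  0.2461 -0.0061] [ 0.2461  0.9693 -0.0011]
```

Request:
arm_command --deltas '[{"xyz":[0.05,0,0.1],"turn":0,"jaw":140},{"xyz":[0.05,0,0.2],"turn":0,"jaw":140},{"xyz":[0.05,0,0.3],"turn":0,"jaw":140},{"xyz":[0.05,0,0.4],"turn":0,"jaw":140},{"xyz":[0.05,0,0.4],"turn":0,"jaw":140}]'

```text
clock: 9.2
position: [0.5572, -0.197, 0.1087]
ee_rot: [0.389, 3.112, -0.003]
force: [0.5, 1.7, -2.5]
width: 0.523
```

Request:
arm_command --deltas '[{"xyz":[0,0,0.1],"turn":0,"jaw":140},{"xyz":[0,0,0.2],"turn":0,"jaw":140},{"xyz":[0,0,0.2],"turn":0,"jaw":140}]'

```text
clock: 9.45
position: [0.5571, -0.197, 0.1065]
ee_rot: [0.389, 3.112, -0.003]
force: [0.5, -0.0, -3.7]
width: 0.52
```

Request:
arm_command --deltas '[{"xyz":[0,0,0.1],"turn":0,"jaw":140},{"xyz":[0,0,0.2],"turn":0,"jaw":140},{"xyz":[0,0,0.3],"turn":0,"jaw":140},{"xyz":[0,0,0.3],"turn":0,"jaw":140}]'

```text
clock: 9.78
position: [0.5571, -0.1975, 0.1034]
ee_rot: [0.39, 3.112, -0.004]
force: [0.9, -1.7, -3.9]
width: 0.527
```

Request:
arm_command --deltas '[{"xyz":[0,0,0.1],"turn":0,"jaw":140},{"xyz":[0,0,0.2],"turn":0,"jaw":140},{"xyz":[0,0,0.3],"turn":0,"jaw":140},{"xyz":[0,0,0.3],"turn":0,"jaw":140}]'

```text
clock: 10.12
position: [0.557, -0.1976, 0.1002]
ee_rot: [0.39, 3.112, -0.004]
force: [0.1, -1.2, -3.6]
width: 0.522
```

```bash
python3 go.py .5571 -.1969 .105 -14.3
```

```text
t 10.12 pos [ 557.  -197.6  100.2] yaw -14.28 tilt [ 0.0047 -0.003 ] F [ 0.1 -1.2 -3.6] M [-0.35  0.05 -0.04] w 48.0373
delta cm [ 0.    0.07 -0.48] turn 0.02 x/y_tool [-0.9691  0.2466 -0.0053] [ 0.2466  0.9691 -0.0018]
```

Request:
arm_command --deltas '[{"xyz":[0,0.03,0.1],"turn":0,"jaw":140},{"xyz":[0,0.03,0.2],"turn":0,"jaw":140},{"xyz":[0,0.03,0.3],"turn":0,"jaw":140},{"xyz":[0,0.03,0.4],"turn":0,"jaw":140}]'

```text
clock: 10.45
position: [0.5571, -0.1976, 0.0961]
ee_rot: [0.39, 3.112, -0.004]
force: [-0.7, -2.3, -1.0]
width: 0.521
```

```bash
python3 go.py .5571 -.1969 .105 -14.3; python3 -c "
from h import *
s=snap('scene','s10');crop(s,220,160,310,240,8,'pics/s10c.png')"
```

```text
t 10.45 pos [ 557.1 -197.6   96.1] yaw -14.29 tilt [ 0.0048 -0.0033] F [-0.7 -2.3 -1. ] M [-0.64  0.22 -0.06] w 47.9545
delta cm [ 0.01  0.06 -0.89] turn 0.01 x/y_tool [-0.9691  0.2468 -0.0055] [ 0.2468  0.9691 -0.002 ]
```

View pics/s10c.png

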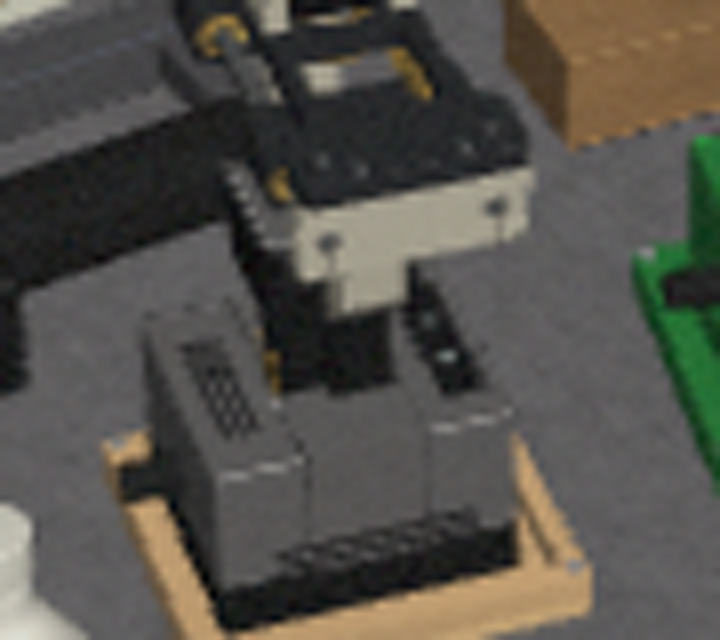

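Request:
arm_command --deltas '[{"xyz":[0,-0.05,0.1],"turn":0,"jaw":140},{"xyz":[0,-0.05,0.2],"turn":0,"jaw":140},{"xyz":[0,-0.05,0.3],"turn":0,"jaw":140},{"xyz":[0,-0.05,0.4],"turn":0,"jaw":140},{"xyz":[0,-0.05,0.5],"turn":0,"jaw":140}]'

```text
clock: 10.92
position: [0.5569, -0.1977, 0.0908]
ee_rot: [0.39, 3.112, -0.004]
force: [0.6, 0.5, -2.8]
width: 0.519
```

```bash
python3 go.py .5571 -.1969 .0615 -14.3
```

```text
t 10.92 pos [ 556.9 -197.7   90.8] yaw -14.27 tilt [ 0.0046 -0.0029] F [ 0.6  0.5 -2.8] M [-0.04  0.    0.02] w 47.7656
delta cm [0.02 0.08 2.93] turn 0.03 x/y_tool [-0.9691  0.2464 -0.0051] [ 0.2464  0.9692 -0.0017]
```

Request:
arm_command --deltas '[{"xyz":[0,0,0.2],"turn":0,"jaw":140},{"xyz":[0,0,0.4],"turn":0,"jaw":140},{"xyz":[0,0,0.6],"turn":0,"jaw":140},{"xyz":[0,0,0.8],"turn":0,"jaw":140},{"xyz":[0,0,0.9],"turn":0,"jaw":140}]'

```text
clock: 11.33
position: [0.5568, -0.1976, 0.0814]
ee_rot: [0.39, 3.113, -0.004]
force: [-0.7, -0.7, -3.3]
width: 0.52
```

```bash
python3 go.py .5571 -.1969 .0615 -14.3
```

```text
t 11.33 pos [ 556.8 -197.6   81.4] yaw -14.27 tilt [ 0.0041 -0.0028] F [-0.7 -0.7 -3.3] M [-0.08  0.    0.02] w 47.8262
delta cm [-0.    0.08  1.99] turn 0.03 x/y_tool [-0.9691  0.2465 -0.0046] [ 0.2465  0.9692 -0.0017]
```

Request:
arm_command --deltas '[{"xyz":[0,0,0.2],"turn":0,"jaw":140},{"xyz":[0,0,0.4],"turn":0,"jaw":140},{"xyz":[0,0,0.6],"turn":0,"jaw":140},{"xyz":[0,0,0.8],"turn":0,"jaw":140},{"xyz":[0,0,0.9],"turn":0,"jaw":140}]'

```text
clock: 11.75
position: [0.5564, -0.1975, 0.0723]
ee_rot: [0.39, 3.114, -0.003]
force: [-3.7, 0.6, 3.1]
width: 0.518
```

Request:
arm_command --deltas '[{"xyz":[0,0,0.1],"turn":0,"jaw":140},{"xyz":[0,0,0.2],"turn":0,"jaw":140},{"xyz":[0,0,0.3],"turn":0,"jaw":140},{"xyz":[0,0,0.4],"turn":0,"jaw":140},{"xyz":[0,0,0.4],"turn":0,"jaw":140}]'

```text
clock: 12.17
position: [0.5563, -0.1975, 0.068]
ee_rot: [0.39, 3.114, -0.003]
force: [-2.7, 0.2, 1.1]
width: 0.519
```

```bash
python3 go.py .5571 -.1969 .0615 -14.3
```

```text
t 12.17 pos [ 556.3 -197.5   68. ] yaw -14.27 tilt [ 0.0032 -0.0024] F [-2.7  0.2  1.1] M [ 0.1   0.61 -0.06] w 47.7329
delta cm [-0.06  0.08  0.65] turn 0.03 x/y_tool [-0.9691  0.2466 -0.0037] [ 0.2466  0.9691 -0.0015]
```

Request:
arm_command --deltas '[{"xyz":[0.03,0,0.1],"turn":0,"jaw":140},{"xyz":[0.03,0,0.2],"turn":0,"jaw":140},{"xyz":[0.03,0,0.3],"turn":0,"jaw":140},{"xyz":[0.03,0,0.4],"turn":0,"jaw":140}]'

```text
clock: 12.5
position: [0.5563, -0.1975, 0.064]
ee_rot: [0.39, 3.113, -0.003]
force: [-2.9, 0.1, 3.8]
width: 0.521
```

Request:
arm_command --deltas '[{"xyz":[0,0,0.1],"turn":0,"jaw":140},{"xyz":[0,0,0.15],"turn":0,"jaw":140},{"xyz":[0,0,0.15],"turn":0,"jaw":140}]'

```text
clock: 12.75
position: [0.5563, -0.1975, 0.0624]
ee_rot: [0.39, 3.113, -0.003]
force: [-1.6, -0.1, 0.5]
width: 0.525
```

```bash
python3 go.py .5571 -.1969 .0615 -14.3
```

```text
t 12.75 pos [ 556.3 -197.5   62.4] yaw -14.28 tilt [ 0.0036 -0.0025] F [-1.6 -0.1  0.5] M [ 0.07  0.44 -0.07] w 48.2822
delta cm [-0.06  0.08  0.09] turn 0.02 x/y_tool [-0.9691  0.2466 -0.0041] [ 0.2466  0.9691 -0.0015]
```

Next I'll step down 0.5 mm at a time until the seat is felt.

Request:
arm_command --deltas '[{"xyz":[0,0,0.05],"turn":0,"jaw":140},{"xyz":[0,0,0.1],"turn":0,"jaw":140}]'

```text
clock: 12.92
position: [0.5563, -0.1975, 0.0614]
ee_rot: [0.39, 3.113, -0.003]
force: [-5.2, 0.9, 11.1]
width: 0.523
```

Request:
arm_command --deltas '[{"xyz":[0,0,0.05],"turn":0,"jaw":140},{"xyz":[0,0,0.1],"turn":0,"jaw":140}]'

```text
clock: 13.08
position: [0.5563, -0.1975, 0.0613]
ee_rot: [0.39, 3.113, -0.003]
force: [-8.5, 2.7, 18.6]
width: 0.522
```

```bash
python3 -c "
from h import *
s=snap('scene','s11');crop(s,225,165,300,240,9,'pics/s11c.png')"; python3 go.py .5571 -.1969 .0615 -14.3;
```

```text
t 13.13 pos [ 556.4 -197.5   61.4] yaw -14.28 tilt [ 0.0042 -0.0022] F [-6.3  1.6 13.4] M [0.49 1.21 0.05] w 48.0581
delta cm [-0.06  0.08 -0.01] turn 0.02 x/y_tool [-0.9691  0.2467 -0.0046] [ 0.2467  0.9691 -0.0011]
```

View pics/s11c.png

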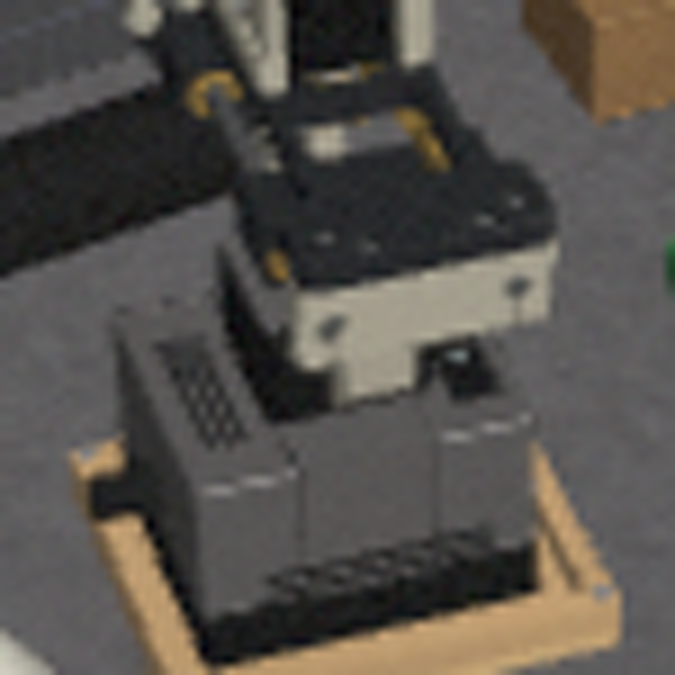

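Request:
arm_command --deltas '[{"xyz":[0.03,0,0.03],"turn":0,"jaw":140},{"xyz":[0.03,0,0.03],"turn":0,"jaw":140}]'

```text
clock: 13.3
position: [0.5563, -0.1975, 0.0614]
ee_rot: [0.39, 3.112, -0.002]
force: [-3.8, 1.4, 6.4]
width: 0.515
```

Request:
arm_command --deltas '[{"xyz":[0,0,0],"turn":0,"jaw":105},{"xyz":[0,0,0],"turn":0,"jaw":80},{"xyz":[0,0,0],"turn":0,"jaw":50},{"xyz":[0,0,0],"turn":0,"jaw":20},{"xyz":[0,0,0],"turn":0,"jaw":0}]'

```text
clock: 13.72
position: [0.5566, -0.1975, 0.0613]
ee_rot: [0.39, 3.112, -0.003]
force: [0.1, 1.0, -0.2]
width: 0.83
```

Request:
arm_command --deltas '[{"xyz":[0,0,0],"turn":0,"jaw":0},{"xyz":[0,0,0],"turn":0,"jaw":0},{"xyz":[0,0,0],"turn":0,"jaw":0}]'

```text
clock: 13.97
position: [0.5566, -0.1975, 0.0612]
ee_rot: [0.39, 3.112, -0.003]
force: [0.0, 0.6, -0.4]
width: 0.992
```

```bash
python3 go.py .5571 -.1969 .0615 -14.3;
```

```text
t 13.97 pos [ 556.6 -197.5   61.2] yaw -14.27 tilt [ 0.0051 -0.0023] F [ 0.   0.6 -0.4] M [-0.02 -0.05  0.03] w 91.2900
delta cm [-0.03  0.07 -0.03] turn 0.03 x/y_tool [-0.9691  0.2465 -0.0056] [ 0.2465  0.9691 -0.001 ]
```

Released. Next I'll rise straight up, then draw back towards the base so the cameras can see the charger.

Request:
arm_command --deltas '[{"xyz":[0,0,-1],"turn":0,"jaw":0},{"xyz":[0,0,-3],"turn":0,"jaw":0},{"xyz":[0,0,-6],"turn":0,"jaw":0},{"xyz":[0,0,-9],"turn":0,"jaw":0},{"xyz":[0,0,-12],"turn":0,"jaw":0}]'

```text
clock: 14.38
position: [0.5557, -0.1973, 0.1833]
ee_rot: [0.39, 3.112, -0.003]
force: [0.7, -0.3, -0.6]
width: 1.003
```

Request:
arm_command --deltas '[{"xyz":[0,0,-3],"turn":0,"jaw":0},{"xyz":[0,2,-6],"turn":0,"jaw":0},{"xyz":[0,5,-7],"turn":0,"jaw":0},{"xyz":[0,8,-7],"turn":0,"jaw":0},{"xyz":[0,11,-7],"turn":0,"jaw":0}]'

```text
clock: 14.8
position: [0.5832, -0.0898, 0.2554]
ee_rot: [0.391, 3.108, -0.002]
force: [0.2, 0.2, -0.2]
width: 1.001
```

Request:
arm_command --deltas '[{"xyz":[0,3,0],"turn":0,"jaw":0},{"xyz":[0,6,0],"turn":0,"jaw":0},{"xyz":[0,9,0],"turn":0,"jaw":0},{"xyz":[0,9,0],"turn":0,"jaw":0},{"xyz":[0,9,0],"turn":0,"jaw":0}]'

```text
clock: 15.22
position: [0.6056, -0.0002, 0.2558]
ee_rot: [0.385, 3.109, -0.002]
force: [0.1, -0.1, 0.4]
width: 1.002
```

```bash
python3 go.py .5571 -.1969 .0615 -14.3; python3 -c "
from h import *
from fit import fit,B
s=snap('scene','s12');t=snap('top','t12');crop(s,225,165,300,240,9,'pics/s12c.png')
ct=cloud(t);cs=cloud(s)
for n,c,v in(('t',ct,(360,205,416,265)),('s',cs,(225,165,300,240))):
    q=c[v[1]:v[3],v[0]:v[2]].reshape(-1,3);k=(q[:,2]>.108)&(q[:,2]<.125); p=q[k];print(n,k.sum(),np.median(p,0))
a=fit(t,B,.116,(365,210,410,260),ct[:,:,2]>.105,.556,-.197,np.radians(-14.3),.1);print(a[0],a[1:])
a=fit(s,B,.116,(235,170,290,203),cs[:,:,2]>.112,.556,-.197,np.radians(-14.3),.1);print(a[0],a[1:])
"
```

```text
t 15.22 pos [ 6.056e+02 -2.000e-01  2.558e+02] yaw -14.13 tilt [ 0.0084 -0.002 ] F [ 0.1 -0.1  0.4] M [-0.05  0.01 -0.03] w 92.1474
delta cm [  0.07 -20.26  19.43] turn 0.17 x/y_tool [-0.9697  0.2441 -0.0086] [2.441e-01 9.698e-01 1.000e-04]
t 349 [ 0.56021206 -0.19811153  0.11510583]
s 283 [ 0.5629756  -0.19120713  0.11580549]
[ 0.55442419 -0.19561035 -0.25394341] (np.float64(37.733333333333334), np.float64(366.0))
[ 0.55445927 -0.19585967 -0.24743925] (np.float64(279.07450980392156), np.float64(471.0))
```

View pics/s12c.png

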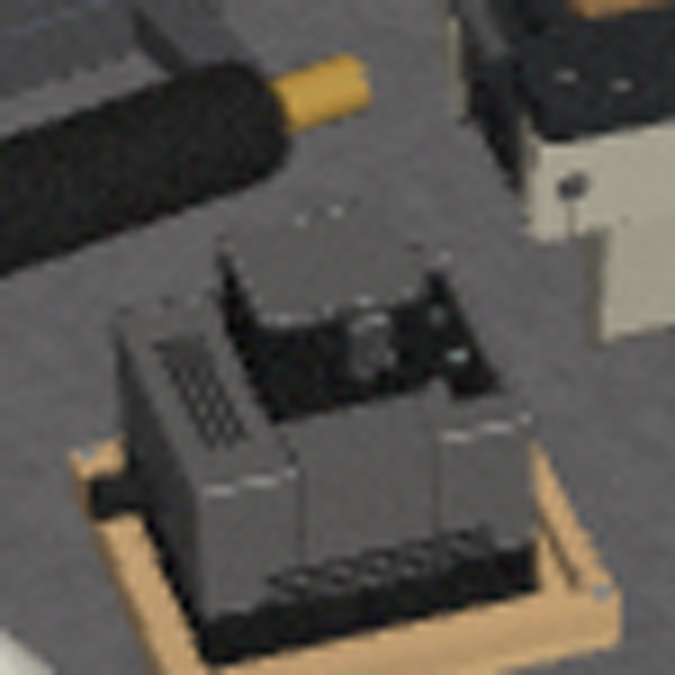

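View pics/t12.png

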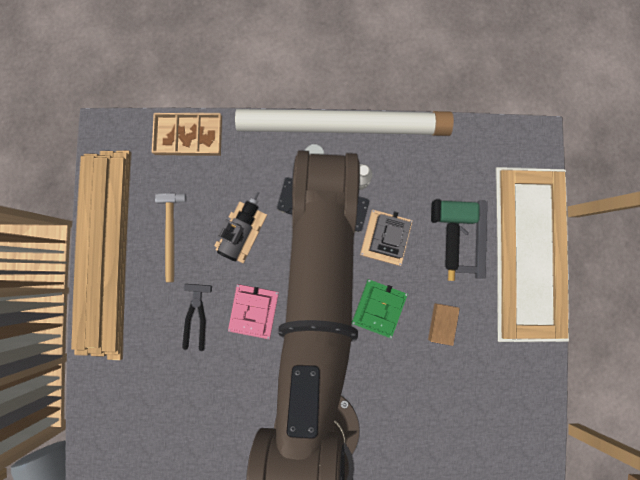

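```bash
python3 -c "
from cell import sign_off,observe
print(observe()['clock'],sign_off())"
```

```text
the job is handed in; nothing more can be done
15.3167 None
```

The battery pack is seated in the charger's well and released. I handed the job in at 15.3 s with the gripper clear of everything.

- **Removal:** I squeezed both clips flush at 40 N (jaws at 48 mm) and kept them in while drawing the pack straight up. The highest pull reading was about 17 N.
- **Insertion:** I lowered it into the well in small steps. The drag stayed low, and the force rose to about 19 N as the base reached the charger, at the height expected for a full seat.
- **Final checks:**
  - The pack's top is at about 115 to 116 mm (116 expected), so the base is flush to within measurement.
  - The left clip is visibly sprung out. The right clip is on the side hidden from both cameras, so I could not see it.
  - In the top view, what can be seen on the bench looks undisturbed. The arm hid the screwdriver and tape and partly covered the jar and glue, so I did not check those.
- **Disagreements:**
  - The reported tool height read about 23 mm lower than the fingertips appeared in both cameras. I went by the images, and the 55 mm jaw contact on the clips agreed with them.
  - The two cameras differed by about 3 mm on where the pack sat in the drill. The final pack fit from the scene camera was poor because its mask took in other surfaces. The top camera's fit was good.

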